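Mount the column manifold in the bench vise

ROBOT

A 7-joint arm with a two-finger parallel gripper is mounted at the origin on the work surface. World frame = base frame: x ahead of the robot, y to its left, z up, the work surface at z = 0. Lengths are in m, angles in rad, forces in N, time in s.
With the tool pointing down it reaches from about 0.4 to 0.85 m from the base axis. Payload 10.4 kg.
Tool frame: the origin (TCP) lies where the fingers leave the gripper's body, on its centre line; the fingertips stand 73 mm ahead of it and the grasp point (between the pads) lies 54 mm ahead of it; z points along the fingers, y is the line along which they close (so a half turn about z gives the same grasp; the last joint's range is limited). The gripper opens to 85 mm and grips with 20 to 120 N. Pads are 22 mm wide; open, the fingers measure 114 mm over their backs; the gripper's body (76 mm by 85 mm) begins 54 mm behind the grasp point. The pads swing forward as they close: fully open they stand 13 mm farther back than shut.
Start: joints at [-0.023, 0.332, -0.065, 1.46, 0.022, 1.35, -0.088], TCP at [0.625, 0, 0.304] pointing down, gripper open.
Joint ranges: [-2.6, 2.6], [-0.5, 2.12], [-1.47, 1.34], [0.16, 2.42], [-1.27, 4.41], [0.06, 2.06], [-2.6, 2.6]. Speed limits (rad/s): [2.22, 2.22, 2.79, 2.79, 3.14, 3.14, 3.14].

INTERFACE

Orientations are given as a unit quaternion [x, y, z, w].
In Python, from workcell import manip, camera gives the robot as it stands. The module is installed in compiled form; this text tells all that it offers.
- The arm moves only by the shell command python3 -m creep 'ROWS' [OPENING] [FORCE]. ROWS is JSON, a list of rows, each a list of 2 entries, a list of its own where there are three numbers: the shift along the tool's x, y, z in mm, then the turn about the tool's z in rad. In form: [[[tx, ty, tz], twist], ...]. A call has 1 to 5 rows; each row is the pose to reach, as a shift and turn from the pose commanded when the call began, along the tool's axes at that moment; what a row does not reach only later rows make up. A row lasts 1/12 s, in which the tool goes at most 41.7 mm and 7.16 degrees, less where a joint would pass 70% of its speed; a pose out of reach is approached as far as the arm can. A call with a gripper value outside its range is refused whole. OPENING is the opening, from 0 (shut) to 1 (fully open), set as the call begins (- or left out, the last holds). The fingers move at their own pace and stop on an object; FORCE is the grip in N (left out, the last holds). Time passes only in rows, so rows that repeat a pose let the fingers close. It gives the time, the measured TCP pose, the force, the opening and the grip force at its end, in the units of the state.
- manip.get_obs(): the state, without advancing time (a new reading comes with each control period).
- camera(name): name is "scene" or "side" or "wrist"; returns a dict with "pixels" (384x512x3 uint8, red, green, blue), "z_map" (384x512 float32, m along the optical axis (not along the pixel's ray), 0 where there is no reading), "fx", "fy", "cx", "cy" (pixels), "distortion" ([k1, k2, p1, p2, k3] as OpenCV has them; the pictures are not rectified), "extrinsics" (4x4, takes a point from world to camera coordinates). Camera axes: x right, y down, z forward; pixel columns grow to the right and rows downward; lengths in m; the calibration is good to about 2 mm. A picture is of the moment at which its call begins.
- manip.hand_in(): hands the job in; it is judged then, once.
The state is a dict: "clock": time; "joint_pos": joint angles; "joint_velocities": joint speeds; "tau": joint torques, N m; "position": TCP position; "ee_rot": TCP orientation; "ft_force": force on the tool from outside, world axes, zero at the start; "torque": the same for the moment, N m; "grip_width": opening from 0.0 (shut) to 1.0 (fully open); "grasp_force": force on a finger pad.
Only numpy, scipy, OpenCV 4.12 (cv2) and the standard library are available. Lean on these libraries where they do the work, as an engineer would, in place of code of your own. Each camera call takes 0.05 s, during which the arm holds its last target. There are 200 camera calls.

TASK

Set up the column manifold: lay the two steel parallels on the bed of the bench vise, well apart, one on each side of its middle and running along the jaws, put the aluminium manifold block in between the jaws on top of them, and tap it down until it is fully home and neither parallel can slide any more. Then lock it: squeeze the latch tab on the slider grip and slide the grip towards the block into the next detent, letting the tab spring out again. Finally push every white column sleeve on the bench fully down onto a spigot of its own on the block, and leave the other lab things where they are.

Things in the scene. Friction and masses are not known exactly. Their poses are not given: they have to be found in the camera images.
- vise_bed (a point): Centre of the top face of the grey bench vise's flat bed, 22 mm above the bench; the vise is fixed. Its x axis runs along the jaws (and the parallels), y from jaw to jaw, z up; the lock slider is on its -x side. 6 mm high ribs at y = +-57 mm keep the parallels off the jaws. Round-headed pins 80 mm tall round the block's corners (x +-35, y +-92 and x +-48, y +-80 mm) guide it with 1 to 3 mm play.
- nose_l (a point): Middle of the roller nose of the vise's +y jaw: free-turning steel roller of radius 6 mm along x, 84 mm from the vise's middle, 36 mm above the bed, sprung, gives 11 mm outwards (the -y jaw mirrors it). A block put in from above first rests on the noses by its bevelled ends, about 19 mm too high; pushed near its middle with 5 to 20 N it snaps past them, and they then hold it down.
- block_c (a point): Manifold block, aluminium, 0.7 kg: point on its middle line 35 mm above its underside. Base plate 80 (x) by 156 (y) by 16 mm, bevelled ends reach y = +-86. Body above it 52 mm in x (grasp width), 144 mm in y. A half turn about z makes no difference. In the vise its y lies along the vise's y, middles together; fully home this point is 55 mm above the bed.
- block_top (a point): Middle of the block's flat top, 58 mm above its underside: the place to tap (if one end stays up, tap the outer spigot there on its top, up to 23 N). Free between the two middle spigots, within 13 mm of the middle in y and 26 mm in x.
- spigot1 (a point): Foot of spigot 1 of the manifold block, on the block's top, at y = -62 mm in the block. An upright steel stub 20 mm in diameter, 30 mm tall, tapered to 12 mm over the last 6 mm.
- spigot2 (a point): Foot of spigot 2 of the manifold block, on the block's top, at y = -24 mm in the block. An upright steel stub 20 mm in diameter, 30 mm tall, tapered to 12 mm over the last 6 mm.
- spigot3 (a point): Foot of spigot 3 of the manifold block, on the block's top, at y = 24 mm in the block. An upright steel stub 20 mm in diameter, 30 mm tall, tapered to 12 mm over the last 6 mm.
- spigot4 (a point): Foot of spigot 4 of the manifold block, on the block's top, at y = 62 mm in the block. An upright steel stub 20 mm in diameter, 30 mm tall, tapered to 12 mm over the last 6 mm.
- par1_c (a point): Centre of a steel parallel: bar 100 mm long (x) by 28 mm (y) by 20 mm tall (z), 0.35 kg, lying on the bench. In the vise it lies the same way up, its x along the vise's x, its centre 22 to 46 mm from the vise's middle in y (34 mm is good and leaves finger room beside the jaw), its length centred on the bed.
- par2_c (a point): Centre of a steel parallel: bar 100 mm long (x) by 28 mm (y) by 20 mm tall (z), 0.35 kg, lying on the bench. In the vise it lies the same way up, its x along the vise's x, its centre 22 to 46 mm from the vise's middle in y (34 mm is good and leaves finger room beside the jaw), its length centred on the bed.
- col1_c (a point): Centre of a white plastic column sleeve, an open tube standing upright on the bench: outside diameter 32 mm, bore 24 mm, 60 mm long, alike at both ends. Fully on a spigot its lower end rests on the block's top. It may be absent.
- col2_c (a point): Centre of a white plastic column sleeve, an open tube standing upright on the bench: outside diameter 32 mm, bore 24 mm, 60 mm long, alike at both ends. Fully on a spigot its lower end rests on the block's top. It may be absent.
- col3_c (a point): Centre of a white plastic column sleeve, an open tube standing upright on the bench: outside diameter 32 mm, bore 24 mm, 60 mm long, alike at both ends. Fully on a spigot its lower end rests on the block's top. It may be absent.
- col4_c (a point): Centre of a white plastic column sleeve, an open tube standing upright on the bench: outside diameter 32 mm, bore 24 mm, 60 mm long, alike at both ends. Fully on a spigot its lower end rests on the block's top. It may be absent.
- lock_grip (a point): Pinch point of the slider grip on the vise's -x side, 74 mm above the bench; moves with the slider; axes as the vise. Black post 20 mm in x, from y = -12 to +6 mm, top 17 mm above this point; the latch tab beside it on +y has its outer face at y = +18 mm, +12 when pressed. Pinch both along y from above with 15 N or more (30 mm wide, 24 squeezed), fingertips 50 mm or more over the bench.
- lock (a joint): Lock slider, m: 0 open detent (start), 0.030 the next detent (locked; its tongue lies over the edge of the block's base plate). Slides along the vise's +x, towards the block. It leaves a detent only with the tab pressed by more than 4.5 mm, and its tongue runs into the base plate if the block is not home. Friction about 1 N.
- tab (a joint): Latch tab, m: 0 out (sprung, latched when in a detent), 0.006 fully pressed (towards the post, about 5 N).
- beaker: Glass beaker, 52 mm across, 65 mm tall, origin under its centre. A bystander; leave it where it stands.
- jar: Amber glass jar with a black cap, 48 mm across, 75 mm tall, origin under its centre. A bystander; leave it where it stands.
- slidebox: Cardboard slide box 75 x 50 x 30 mm, origin under its centre. A bystander; leave it where it stands.
- rack: Yellow tube rack 60 x 100 x 60 mm with capped tubes, origin under its centre. A bystander; leave it where it stands.
- bottle: White plastic bottle with a blue cap, 54 mm across, 100 mm tall, origin under its centre. A bystander; leave it where it stands.
- pot: Small white pot, 40 mm across, 45 mm tall, origin under its centre. A bystander; leave it where it stands.
Not all that is in view belongs to the job. What is shaped like the part that bears par2_c but blue or yellow is not meant.

How it is judged:
On the way, in this order (a step that is already met when the one before it is completed fails the run):
1. both parallels lie on the vise bed, along the jaws, one on each side of the middle (((x of par1_c in the frame of vise_bed between -0.02 and 0.02 m and y of par1_c in the frame of vise_bed between 0.022 and 0.046 m and z of par1_c in the frame of vise_bed between 0.007 and 0.013 m and angle between the x axis of each of par1_c, par2_c and the x axis of vise_bed, either way round below 0.2 rad and angle between the z axis of each of par1_c, par2_c and the z axis of vise_bed, either way round below 0.1 rad and x of par2_c in the frame of vise_bed between -0.02 and 0.02 m and y of par2_c in the frame of vise_bed between -0.046 and -0.022 m and z of par2_c in the frame of vise_bed between 0.007 and 0.013 m) or (x of par1_c in the frame of vise_bed between -0.02 and 0.02 m and y of par1_c in the frame of vise_bed between -0.046 and -0.022 m and z of par1_c in the frame of vise_bed between 0.007 and 0.013 m and angle between the x axis of each of par1_c, par2_c and the x axis of vise_bed, either way round below 0.2 rad and angle between the z axis of each of par1_c, par2_c and the z axis of vise_bed, either way round below 0.1 rad and x of par2_c in the frame of vise_bed between -0.02 and 0.02 m and y of par2_c in the frame of vise_bed between 0.022 and 0.046 m and z of par2_c in the frame of vise_bed between 0.007 and 0.013 m)) and value of joint lock below 0.01 m), for 0.2 s.
2. the block is tapped down home on both parallels, which are held tight (((x of par1_c in the frame of vise_bed between -0.02 and 0.02 m and y of par1_c in the frame of vise_bed between 0.022 and 0.046 m and z of par1_c in the frame of vise_bed between 0.007 and 0.013 m and angle between the x axis of each of par1_c, par2_c and the x axis of vise_bed, either way round below 0.2 rad and angle between the z axis of each of par1_c, par2_c and the z axis of vise_bed, either way round below 0.1 rad and x of par2_c in the frame of vise_bed between -0.02 and 0.02 m and y of par2_c in the frame of vise_bed between -0.046 and -0.022 m and z of par2_c in the frame of vise_bed between 0.007 and 0.013 m) or (x of par1_c in the frame of vise_bed between -0.02 and 0.02 m and y of par1_c in the frame of vise_bed between -0.046 and -0.022 m and z of par1_c in the frame of vise_bed between 0.007 and 0.013 m and angle between the x axis of each of par1_c, par2_c and the x axis of vise_bed, either way round below 0.2 rad and angle between the z axis of each of par1_c, par2_c and the z axis of vise_bed, either way round below 0.1 rad and x of par2_c in the frame of vise_bed between -0.02 and 0.02 m and y of par2_c in the frame of vise_bed between 0.022 and 0.046 m and z of par2_c in the frame of vise_bed between 0.007 and 0.013 m)) and z of block_c in the frame of vise_bed between 0.051 and 0.0575 m and angle between block_c's own z axis and vertical below 0.03 rad and x of block_c in the frame of vise_bed between -0.008 and 0.008 m and y of block_c in the frame of vise_bed between -0.012 and 0.012 m and angle between the x axis of block_c and the x axis of vise_bed, either way round below 0.1 rad and contact force between block and par1 above 0.5 N and contact force between block and par2 above 0.5 N), for 0.3 s.
3. the slider is in its locked detent with the tab sprung out (z of block_c in the frame of vise_bed between 0.051 and 0.0575 m and angle between block_c's own z axis and vertical below 0.03 rad and x of block_c in the frame of vise_bed between -0.008 and 0.008 m and y of block_c in the frame of vise_bed between -0.012 and 0.012 m and angle between the x axis of block_c and the x axis of vise_bed, either way round below 0.1 rad and contact force between block and par1 above 0.5 N and contact force between block and par2 above 0.5 N and value of joint lock above 0.0275 m and value of joint tab below 0.0015 m), for 0.2 s.
At the end, for the whole second after the job is handed in: Parallels on the bed along the jaws (20 mm, 0.2 rad), one each side of the middle; block level (0.03 rad), home within 2.5 mm, centred within 8 mm in x, pressing on both; slider within 2.5 mm of the locked detent, tab out; every column on its own spigot, home within 3 mm, at rest (all of step 3 and ((x of par1_c in the frame of vise_bed between -0.02 and 0.02 m and y of par1_c in the frame of vise_bed between 0.022 and 0.046 m and z of par1_c in the frame of vise_bed between 0.007 and 0.013 m and angle between the x axis of each of par1_c, par2_c and the x axis of vise_bed, either way round below 0.2 rad and angle between the z axis of each of par1_c, par2_c and the z axis of vise_bed, either way round below 0.1 rad and x of par2_c in the frame of vise_bed between -0.02 and 0.02 m and y of par2_c in the frame of vise_bed between -0.046 and -0.022 m and z of par2_c in the frame of vise_bed between 0.007 and 0.013 m) or (x of par1_c in the frame of vise_bed between -0.02 and 0.02 m and y of par1_c in the frame of vise_bed between -0.046 and -0.022 m and z of par1_c in the frame of vise_bed between 0.007 and 0.013 m and angle between the x axis of each of par1_c, par2_c and the x axis of vise_bed, either way round below 0.2 rad and angle between the z axis of each of par1_c, par2_c and the z axis of vise_bed, either way round below 0.1 rad and x of par2_c in the frame of vise_bed between -0.02 and 0.02 m and y of par2_c in the frame of vise_bed between 0.022 and 0.046 m and z of par2_c in the frame of vise_bed between 0.007 and 0.013 m)) and (horizontal distance between col1_c and spigot1 below 0.005 m or horizontal distance between col1_c and spigot2 below 0.005 m or horizontal distance between col1_c and spigot3 below 0.005 m or horizontal distance between col1_c and spigot4 below 0.005 m) and z of col1_c in the frame of block_c between 0.049 and 0.0565 m and angle between the z axis of each of col1_c, col2_c, col3_c, col4_c and the z axis of vise_bed, either way round below 0.08 rad and linear speed of each of col1, col2, col3, col4, block below 0.02 m/s and (horizontal distance between col2_c and spigot1 below 0.005 m or horizontal distance between col2_c and spigot2 below 0.005 m or horizontal distance between col2_c and spigot3 below 0.005 m or horizontal distance between col2_c and spigot4 below 0.005 m) and z of col2_c in the frame of block_c between 0.049 and 0.0565 m and (horizontal distance between col3_c and spigot1 below 0.005 m or horizontal distance between col3_c and spigot2 below 0.005 m or horizontal distance between col3_c and spigot3 below 0.005 m or horizontal distance between col3_c and spigot4 below 0.005 m) and z of col3_c in the frame of block_c between 0.049 and 0.0565 m and (horizontal distance between col4_c and spigot1 below 0.005 m or horizontal distance between col4_c and spigot2 below 0.005 m or horizontal distance between col4_c and spigot3 below 0.005 m or horizontal distance between col4_c and spigot4 below 0.005 m) and z of col4_c in the frame of block_c between 0.049 and 0.0565 m); the robot touches nothing.
It fails at once if a bystander is moved by more than 3 cm or tipped (distance of any of beaker, jar, slidebox, rack, bottle, pot from where it was at the start of the episode above 0.03 m or angle between any of beaker, jar, slidebox, rack, bottle, pot's own z axis and vertical above 0.5 rad).
Of col1, col2, col3, col4 only 2 to 4 are there at a start; the rules pass over those that are not, and their reading is None.
At some moment in a run one of block may be knocked a few centimetres aside while the robot is not near it.
It also fails if it takes over 210 s, if anything falls off the work surface, if the arm or the gripper's body presses on something with over 40 N, if the wrist force passes 120 N, or if a joint passes its speed limit or range.

## Working session

There is one attempt and no reset: what is moved stays moved. The work goes in short steps, Python scripts to look and compute and a shell command to move; the robot and the scene stay as the last step left them, time stands still between calls to the robot, and variables do not carry over. Pictures are saved under pics/ and viewed, at most 19 in all, crops included, and the job is handed in when it is done.

```bash
mkdir -p pics; cat > h.py <<'E'
import numpy as np, cv2, pickle
from workcell import manip, camera
def grab(n, tag):
    c=camera(n); pickle.dump(c,open(f'pics/{tag}.pkl','wb')); cv2.imwrite(f'pics/{tag}.png',c['pixels'][:,:,::-1]); return c
def K(c): return np.array([[c['fx'],0,c['cx']],[0,c['fy'],c['cy']],[0,0,1.]])
def cloud(c):
    h,w=c['z_map'].shape; v,u=np.mgrid[:h,:w]
    p=np.stack([u.ravel(),v.ravel()],1).astype(np.float64).reshape(-1,1,2)
    n=cv2.undistortPoints(p,K(c),np.array(c['distortion'])).reshape(h,w,2)
    z=c['z_map'][...,None]; pc=np.concatenate([n*z,z],2)
    E=np.array(c['extrinsics']); P=(pc-E[:3,3])@E[:3,:3]
    P[c['z_map']==0]=np.nan; return P
def ray(c,uv,z):
    n=cv2.undistortPoints(np.array(uv,float).reshape(-1,1,2),K(c),np.array(c['distortion'])).reshape(-1,2)
    E=np.array(c['extrinsics']); d=np.c_[n,np.ones(len(n))]@E[:3,:3]; o=-E[:3,:3].T@E[:3,3]
    return o+d*((z-o[2])/d[:,2])[:,None]
E
python3 - <<'E'
from h import *
ims=[]
for n in ['scene','side','wrist']:
    c=grab(n,n+'0'); print(n,np.round(c['extrinsics'],3).tolist(),c['fx'],c['distortion'])
o=manip.get_obs(); print({k:np.round(v,3) for k,v in o.items()})
E
```

```text
scene [[0.243, 0.97, 0.012, -0.039], [0.757, -0.181, -0.628, -0.37], [-0.607, 0.162, -0.778, 1.711], [0.0, 0.0, 0.0, 1.0]] 437.6848147162226 [-0.06532463  0.          0.          0.          0.        ]
side [[-0.722, -0.692, -0.007, 0.31], [-0.452, 0.478, -0.753, 0.338], [0.525, -0.541, -0.658, 0.868], [0.0, 0.0, 0.0, 1.0]] 391.02044984872384 [-0.05882987  0.          0.          0.          0.        ]
wrist [[1.0, -0.001, -0.002, -0.625], [-0.0, -0.946, 0.325, -0.042], [-0.002, -0.325, -0.946, 0.382], [0.0, 0.0, 0.0, 1.0]] 313.87940097420716 [-0.03666725  0.          0.          0.          0.        ]
{'clock': np.float64(0.15), 'joint_pos': array([-0.023,  0.333, -0.065,  1.461,  0.022,  1.35 , -0.089]), 'joint_velocities': array([ 0.001, -0.001,  0.   , -0.002,  0.001,  0.   ,  0.001]), 'tau': array([ 1.0000e-03, -6.2583e+01,  5.0000e-02, -3.9185e+01,  1.6000e-02,
        7.0000e-03, -0.0000e+00]), 'position': array([0.625, 0.   , 0.303]), 'ee_rot': array([ 0.707,  0.707, -0.   , -0.   ]), 'ft_force': array([0.074, 0.378, 0.549]), 'torque': array([-0.004, -0.001, -0.038]), 'grasp_force': np.float64(0.0), 'grip_width': np.float64(0.998)}
```

View pics/scene0.png

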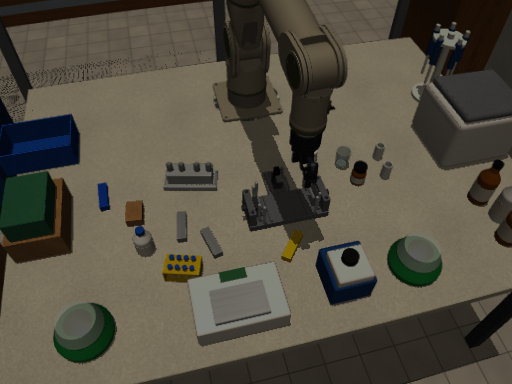

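View pics/side0.png

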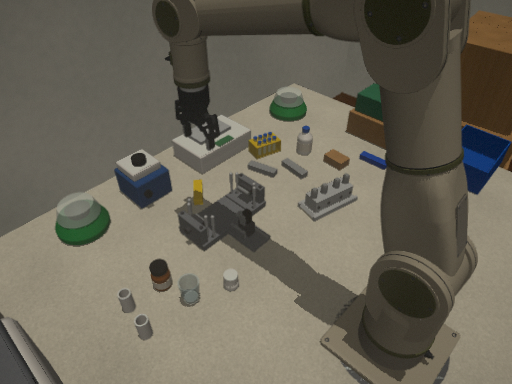

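```bash
cat > m.py <<'E'
from h import *
# top-down ortho colour map and height from scene + side
def ortho(cs,x0,x1,y0,y1,s=0.001,zmin=0.003,zmax=.3):
    H,W=int((x1-x0)/s),int((y1-y0)/s); hm=np.zeros((H,W)); im=np.zeros((H,W,3),np.uint8)
    for c in cs:
        P=cloud(c).reshape(-1,3); C=c['pixels'].reshape(-1,3)
        ok=np.isfinite(P[:,0])&(P[:,2]<zmax); P=P[ok];C=C[ok]
        i=((P[:,0]-x0)/s).astype(int); j=((P[:,1]-y0)/s).astype(int)
        k=(i>=0)&(i<H)&(j>=0)&(j<W); P,C,i,j=P[k],C[k],i[k],j[k]
        for a in np.argsort(P[:,2]):
            if P[a,2]>=hm[i[a],j[a]]: hm[i[a],j[a]]=P[a,2]; im[i[a],j[a]]=C[a]
    return hm,im
E
python3 - <<'E'
from h import *
c=pickle.load(open('pics/scene0.pkl','rb')); P=cloud(c)
for n,(u,v) in dict(block=(190,182),pA=(181,226),pB=(211,242),colA=(379,146),colB=(387,163),bed=(285,207),grip=(277,172),table=(150,120),beaker=(343,150),jar=(360,165),bottle=(141,233),rack=(183,262),sbox=(134,208)).items():
    print(n,np.round(P[v-1:v+2,u-1:u+2].reshape(-1,3).mean(0),3))
b=P[...,2]
m=((b>0.010)&(b<.2)).astype(np.uint8)
n,l,st,ce=cv2.connectedComponentsWithStats(m)
for k in range(1,n):
    if st[k,4]>25:
        q=P[l==k]
        print(st[k],np.round(np.nanmin(q,0),3),np.round(np.nanmax(q,0),3))
c=pickle.load(open('pics/side0.pkl','rb')); P=cloud(c)
for n,(u,v) in dict(pot=(231,273),tab=(60,280),colB=(126,294),colA=(143,320),bed=(236,212),grip=(249,213)).items():
    print('side',n,np.round(P[v-1:v+2,u-1:u+2].reshape(-1,3).mean(0),3))
E
```

```text
block [ 0.395 -0.281  0.024]
pA [ 0.556 -0.333  0.019]
pB [ 0.633 -0.255  0.019]
colA [0.409 0.367 0.051]
colB [0.487 0.36  0.051]
bed [ 0.563 -0.011  0.023]
grip [ 0.469 -0.013  0.083]
table [ 0.036 -0.381 -0.003]
beaker [nan nan nan]
jar [0.495 0.256 0.075]
bottle [ 0.609 -0.441  0.096]
rack [ 0.696 -0.343  0.046]
sbox [ 0.464 -0.463  0.03 ]
[213   0  13  28 305] [-0.566 -0.029  0.01 ] [-0.521  0.025  0.142]
[397   0  13   7  70] [-0.571  0.913  0.011] [-0.522  0.976  0.044]
[ 437    0   75   25 1062] [-0.555  1.136  0.01 ] [-0.256  1.48   0.106]
[  0  16  16  40 342] [-0.568 -0.979  0.01 ] [-0.521 -0.923  0.182]
[421  47  13  27 100] [0.086 0.671 0.079] [0.111 0.694 0.2  ]
[ 212   49   71   72 2700] [-0.111 -0.12   0.01 ] [0.121 0.112 0.2  ]
[ 411   53  101  113 5076] [0.072 0.55  0.01 ] [0.525 0.832 0.2  ]
[446  55  16  20 108] [0.149 0.706 0.1  ] [0.212 0.779 0.198]
[   0  114   79   61 3053] [ 0.033 -0.884  0.01 ] [ 0.211 -0.639  0.098]
[373 142  12  17 138] [0.395 0.351 0.011] [0.43  0.381 0.065]
[335 145  17  22 281] [0.387 0.206 0.01 ] [0.44  0.259 0.07 ]
[314 149   4  11  3
[... 674 characters left out ...]
0.353  0.012] [ 0.602 -0.313  0.025]
[133 226  22  30 462] [ 0.582 -0.472  0.011] [ 0.628 -0.417  0.104]
[200 227  23  30 307] [ 0.576 -0.281  0.01 ] [ 0.677 -0.23   0.025]
[281 230  22  31 310] [ 0.649 -0.069  0.01 ] [0.74  0.012 0.026]
[ 387  232   56   54 2280] [0.759 0.219 0.01 ] [0.908 0.37  0.108]
[ 316  241   61   63 2737] [0.764 0.017 0.01 ] [0.897 0.137 0.14 ]
[ 162  254  129   91 6913] [ 0.659 -0.403  0.01 ] [ 0.922 -0.101  0.089]
[  53  300   62   62 2971] [ 0.754 -0.698  0.01 ] [ 0.899 -0.544  0.107]
side pot [0.368 0.138 0.046]
side tab [0.697 0.44  0.001]
side colB [0.507 0.35  0.04 ]
side colA [0.421 0.362 0.039]
side bed [ 0.522 -0.03   0.033]
side grip [ 0.451 -0.012  0.089]
```

View pics/wrist0.png

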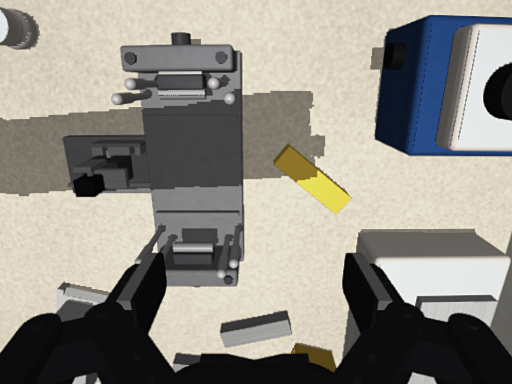

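```bash
python3 - <<'E'
from h import *
c=pickle.load(open('pics/wrist0.pkl','rb'));P=cloud(c)
print('bed z',np.round([P[150,190],P[200,190],P[170,230]],4).tolist())
tip=ray(c,[[131,84],[117,98],[213,83],[230,98]],.100)
print(np.round(tip,4))
z=P[...,2]
m=((z>.088)&(z<.108)&(np.mgrid[:384,:512][1]<260)).astype(np.uint8)
n,l,st,ce=cv2.connectedComponentsWithStats(m)
for k in range(1,n): print(st[k],np.round(np.nanmean(P[l==k],0),4))
# bed dark plate boundaries
for r in (115,130,160,180): print(r,[ (u,*np.round(P[r,u],3)) for u in (140,146,150,240,244,248)])
# parallels
for nm in ['scene0']:
    c=pickle.load(open(f'pics/{nm}.pkl','rb'));P=cloud(c)
    for (a,b) in [((.48,-.37),(.62,-.30)),((.56,-.295),(.69,-.215))]:
        q=P[(P[...,2]>.014)&(P[...,2]<.03)&(P[...,0]>a[0])&(P[...,0]<b[0])&(P[...,1]>a[1])&(P[...,1]<b[1])]
        print(len(q),cv2.minAreaRect(q[:,:2].astype(np.float32)*1000), np.median(q,0))
    q=P[(P[...,2]>.010)&(P[...,0]>.3)&(P[...,0]<.45)&(P[...,1]>-.38)&(P[...,1]<-.17)]
    print(cv2.minAreaRect(q[:,:2].astype(np.float32)*1000))
    q=q[(q[:,2]>.05)&(q[:,2]<.062)];print('top',cv2.minAreaRect(q[:,:2].astype(np.float32)*1000))
E
```

```text
bed z [[0.5521, 0.0124, 0.0216], [0.5481, -0.0483, 0.0221], [0.5971, -0.0109, 0.0226]]
[[0.5225 0.0844 0.1   ]
 [0.5092 0.0732 0.1   ]
 [0.5911 0.0847 0.1   ]
 [0.6049 0.0726 0.1   ]]
[208  77  13  13 135] [0.5919 0.0846 0.1002]
[124  78  17  12 162] [0.5231 0.0847 0.0984]
[111  93  17  12 170] [0.5101 0.0728 0.0984]
[224  92  13  13 123] [0.6047 0.0725 0.1005]
[ 73 167  19   7  87] [0.4612 0.0073 0.0889]
[ 73 178  24  19 375] [ 0.4623 -0.0094  0.0912]
[134 254  11  10  61] [ 0.5079 -0.0836  0.097 ]
[229 254  11  14 118] [ 0.6047 -0.0849  0.0978]
[217 264  10  14 119] [ 0.5919 -0.097   0.0975]
115 [(140, np.float64(0.492), np.float64(0.05), np.float64(0.002)), (146, np.float64(0.508), np.float64(0.052), np.float64(0.029)), (150, np.float64(0.513), np.float64(0.052), np.float64(0.029)), (240, np.float64(0.61), np.float64(0.051), np.float64(0.024)), (244, np.float64(0.613), np.float64(0.049), np.float64(0.001)), (248, np.float64(0.618), np.float64(0.049), np.float64(0.001))]
130 [(140, np.float64(0.49), np.float64(0.033), np.float64(0.002)), (146, np.float64(0.505), np.float64(0.035), 
[... 856 characters left out ...]
64(0.022)), (240, np.float64(0.608), np.float64(-0.023), np.float64(0.022)), (244, np.float64(0.612), np.float64(-0.03), np.float64(0.001)), (248, np.float64(0.617), np.float64(-0.029), np.float64(0.002))]
282 ((548.8250732421875, -332.5184326171875), (28.46318244934082, 105.31563568115234), 82.57647705078125) [ 0.55312521 -0.33332556  0.01989655]
293 ((626.6359252929688, -255.54295349121094), (102.74178314208984, 29.306394577026367), 14.937786102294922) [ 0.62861147 -0.25525494  0.01962822]
((375.5362548828125, -276.1422424316406), (169.24317932128906, 84.6285400390625), 77.45387268066406)
top ((372.71630859375, -276.2142333984375), (141.06143188476562, 58.02981185913086), 76.7969970703125)
```

```bash
cat > g.py <<'E'
import sys; from h import *
from scipy.spatial.transform import Rotation as R
# usage: g.py x y z twist(absolute, rad; tool y at world yaw -twist)
def go(x,y,z,tw):
    o=manip.get_obs(); r=R.from_quat(o['ee_rot']); M=r.as_matrix()
    d=M.T@(np.array([x,y,z])-o['position'])*1000
    cur=-np.arctan2(M[1,1],M[0,1]); t=(tw-cur+np.pi)%(2*np.pi)-np.pi
    print('shift',np.round(d,1),'twist',round(t,3),'| pos',np.round(o['position'],4),'cur',round(cur,3),'w',round(float(o['grip_width']),3),'gf',round(float(o['grasp_force']),1),'F',np.round(o['ft_force'],1),'t',round(float(o['clock']),2))
if __name__=='__main__': go(*map(float,sys.argv[1:5]))
E
python3 -m creep '[[[-200,2,60],0.62],[[-200,2,60],0.62],[[-200,2,60],0.62],[[-200,2,60],0.62],[[-200,2,60],0.62]]' 0.6 40
python3 g.py .627 -.2555 .200 1.31
```

```text
clock: 0.57
position: [0.6266, -0.2014, 0.2434]
ee_rot: [0.89, 0.455, -0.0, 0.0]
ft_force: [0.5, 1.0, 0.8]
grip_width: 0.599
grasp_force: 0.0
shift [-43.6  32.1  43.4] twist 0.684 | pos [ 0.6266 -0.2014  0.2434] cur 0.626 w 0.599 gf 0.0 F [0.5 1.  0.8] t 0.57
```

```bash
python3 -m creep '[[[-44,32,13],0.6],[[-44,32,13],0.6],[[-44,32,13],0.6],[[-44,32,13],0.6],[[-44,32,13],0.6]]'
python3 -m creep '[[[0,0,0],0.08],[[0,0,0],0.08],[[0,0,0],0.08]]'
python3 - <<'E'
from h import *
c=grab('wrist','w1');P=cloud(c);z=P[...,2]
m=((z>.012)&(z<.03)).astype(np.uint8)
n,l,st,ce=cv2.connectedComponentsWithStats(m)
for k in range(1,n):
    if st[k,4]>300:
        q=P[l==k]; q=q[q[:,2]>.0165];print(st[k],np.median(q[:,2]),cv2.minAreaRect(q[:,:2].astype(np.float32)*1000))
E
python3 g.py .627 -.2555 .081 1.31
```

```text
clock: 0.98
position: [0.6272, -0.2544, 0.2304]
ee_rot: [0.985, 0.171, -0.0, -0.0]
ft_force: [-0.1, 0.1, 0.9]
grip_width: 0.598
grasp_force: 0.0
clock: 1.23
position: [0.6274, -0.2538, 0.2308]
ee_rot: [0.991, 0.136, -0.0, -0.0]
ft_force: [0.7, 0.2, -0.3]
grip_width: 0.6
grasp_force: 0.0
[   0    0   71   77 2919] 0.020597513065739273 ((701.0513916015625, -30.56671142578125), (29.93793487548828, 85.93049621582031), 49.81416320800781)
[206   0 188  57 837] 0.02330628706485246 ((760.6199951171875, -257.608154296875), (1.3193997144699097, 155.9093780517578), 0.17326678335666656)
[310  66  46  63 338] 0.02363902484097054 ((715.9168701171875, -297.7841491699219), (0.9805886745452881, 59.728271484375), 72.81358337402344)
[ 238  123   32  104 3096] 0.020567006231172205 ((627.2669067382812, -252.2290496826172), (100.22075653076172, 28.018512725830078), 14.274103164672852)
[   0  125  126  189 7520] 0.022684499758144395 ((506.6031799316406, -75.11868286132812), (211.04661560058594, 116.93619537353516), 0.2353920340538025)
[ 273  218   66   89 1930] 0.020601374204828653 ((550.7855834960938, -328.9477233886719), (28.840787887573242, 100.84981536865234), 82.70464324951172)
[395 226  51  45 580] 0.023394768727002097 ((605.4957275390625, -429.1831970214844), (24.365633010864258, 53.597801208496094), 62.405670166015625)
[192 335  49  26 418] 0.017141659515598318 ((409.22607421875, -257.305908203125), (42.88933563232422, 16.120861053466797), 77.22808074951172)
shift [ -0.9   1.5 149.8] twist 0.013 | pos [ 0.6275 -0.2538  0.2308] cur 1.297 w 0.601 gf 0.0 F [-0.   0.1  0.3] t 1.28
```

View pics/w1.png

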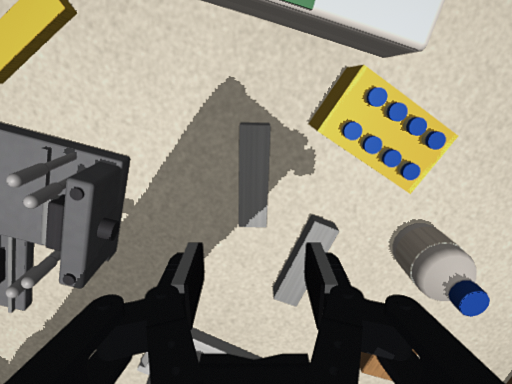

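```bash
python3 -m creep '[[[0,-1.5,40],0.02],[[0,-1.5,80],0.02],[[0,-1.5,115],0.02],[[0,-1.5,135],0.02],[[0,-1.5,150],0.02]]' 
python3 -m creep '[[[0,0,0],0],[[0,0,0],0],[[0,0,0],0],[[0,0,0],0],[[0,0,0],0]]' 0 60
python3 -m creep '[[[0,0,0],0],[[0,0,-30],0],[[0,0,-70],0],[[0,0,-110],0],[[0,0,-110],0]]'
python3 g.py .557 .027 .19 1.571
```

```text
clock: 1.7
position: [0.6259, -0.2519, 0.078]
ee_rot: [0.992, 0.126, -0.002, -0.001]
ft_force: [0.2, -0.2, 0.1]
grip_width: 0.6
grasp_force: 0.0
clock: 2.12
position: [0.6276, -0.2526, 0.0824]
ee_rot: [0.992, 0.125, 0.001, 0.0]
ft_force: [0.1, -0.6, -3.2]
grip_width: 0.303
grasp_force: 61.9
clock: 2.53
position: [0.6302, -0.2541, 0.2009]
ee_rot: [0.992, 0.125, 0.006, 0.003]
ft_force: [1.5, -0.4, -1.9]
grip_width: 0.31
grasp_force: 62.1
shift [  -1.4 -290.6    8.8] twist 0.251 | pos [ 0.6302 -0.2541  0.2009] cur 1.32 w 0.31 gf 62.1 F [ 1.5 -0.4 -1.9] t 2.53
```

```bash
python3 -m creep '[[[0,-40,-20],0.05],[[0,-80,-20],0.1],[[0,-120,-20],0.15],[[0,-160,-20],0.2],[[0,-200,-20],0.25]]' 
python3 g.py .557 .027 .19 1.571
```

```text
clock: 2.95
position: [0.5767, -0.057, 0.2115]
ee_rot: [1.0, -0.001, 0.001, -0.0]
ft_force: [-0.3, 0.2, -3.5]
grip_width: 0.307
grasp_force: 62.1
shift [-19.9 -83.9  21.5] twist -0.001 | pos [ 0.5767 -0.057   0.2115] cur 1.572 w 0.307 gf 62.1 F [-0.3  0.2 -3.5] t 2.95
```

```bash
python3 -m creep '[[[-9,-40,5],0],[[-18,-78,10],0],[[-20,-84,10],0],[[-20,-84,10],0],[[-20,-84,10],0]]' 
python3 g.py .557 .027 .105 1.571
python3 - <<'E'
from h import *
c=grab('wrist','w2');grab('scene','s2')
E
```

```text
clock: 3.37
position: [0.5574, 0.0256, 0.2014]
ee_rot: [1.0, 0.001, 0.0, 0.0]
ft_force: [-0.2, -0.9, -3.3]
grip_width: 0.303
grasp_force: 62.0
shift [-0.5 -1.4 96.4] twist 0.002 | pos [0.5574 0.0256 0.2014] cur 1.569 w 0.303 gf 62.0 F [-0.2 -0.9 -3.3] t 3.37
```

View pics/w2.png

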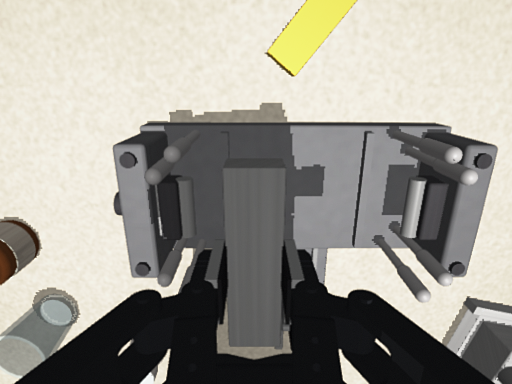

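```bash
python3 -m creep '[[[0,-1.5,35],0],[[0,-1.5,65],0],[[0,-1.5,85],0],[[0,-1.5,94],0],[[0,-1.5,97],0]]' 
python3 -m creep '[[[0,0,0.5],0],[[0,0,0.5],0]]'
python3 -m creep '[[[0,0,0],0],[[0,0,0],0],[[0,0,0],0],[[0,0,0],0]]' 0.45
python3 -m creep '[[[0,0,-30],0],[[0,0,-70],0],[[0,0,-100],0],[[0,0,-100],0]]'
python3 - <<'E'
from h import *
c=grab('wrist','w3');P=cloud(c);z=P[...,2]
q=P[(z>.036)&(z<.048)&(np.hypot(P[...,0]-.557,P[...,1]-.027)<.06)]
print(len(q),cv2.minAreaRect(q[:,:2].astype(np.float32)*1000),np.median(q,0))
E
python3 g.py .5508 -.3289 .231 1.698
```

```text
clock: 3.88
position: [0.5569, 0.0252, 0.1035]
ee_rot: [1.0, -0.001, -0.001, 0.0]
ft_force: [-13.3, -2.7, 21.6]
grip_width: 0.303
grasp_force: 65.1
clock: 4.05
position: [0.5582, 0.0258, 0.1044]
ee_rot: [1.0, -0.0, 0.001, 0.0]
ft_force: [0.8, -0.3, -2.7]
grip_width: 0.308
grasp_force: 62.0
clock: 4.38
position: [0.5578, 0.0267, 0.1042]
ee_rot: [1.0, 0.0, 0.001, -0.0]
ft_force: [-0.6, 0.5, -0.9]
grip_width: 0.448
grasp_force: 0.0
clock: 4.72
position: [0.5602, 0.0269, 0.2104]
ee_rot: [1.0, 0.0, 0.005, -0.001]
ft_force: [0.9, -0.0, 0.1]
grip_width: 0.451
grasp_force: 0.0
4099 ((553.2314453125, 26.65426254272461), (110.88792419433594, 28.71151351928711), 0.6973940134048462) [0.56320919 0.02682764 0.04254597]
shift [ -8.5 355.7 -24. ] twist 0.128 | pos [0.5592 0.0269 0.2075] cur 1.57 w 0.452 gf 0.0 F [-1.  -0.1 -1.3] t 4.77
```

View pics/w3.png

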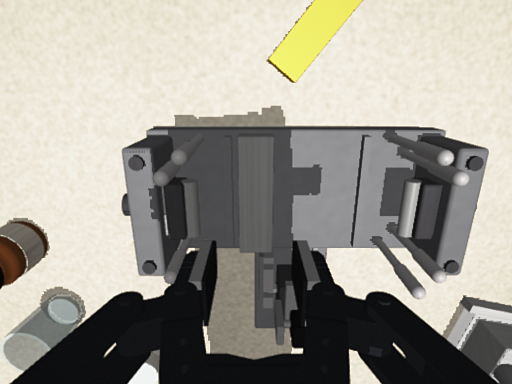

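```bash
python3 -m creep '[[[-4,40,-15],0.1],[[-8,80,-20],0.128],[[-8,120,-20],0.128],[[-8,160,-20],0.128],[[-8,200,-20],0.128]]' 0.6
python3 g.py .5508 -.3289 .231 1.698
```

```text
clock: 5.18
position: [0.549, -0.1749, 0.2231]
ee_rot: [0.998, -0.063, -0.0, -0.0]
ft_force: [1.6, 1.1, 0.6]
grip_width: 0.605
grasp_force: 0.0
shift [ 21.3 152.5  -7.9] twist 0.0 | pos [ 0.549  -0.1749  0.2231] cur 1.698 w 0.605 gf 0.0 F [1.6 1.1 0.6] t 5.18
```

```bash
python3 -m creep '[[[6,40,0],0],[[11,80,0],0],[[17,120,0],0],[[21,152,0],0],[[21,152,0],0]]'
python3 -m creep '[[[0,0,0],0],[[0,0,0],0]]'
python3 - <<'E'
from h import *
c=grab('wrist','w4');P=cloud(c);z=P[...,2]
q=P[(z>.0165)&(z<.03)&(np.hypot(P[...,0]-.551,P[...,1]+.329)<.06)]
print(len(q),cv2.minAreaRect(q[:,:2].astype(np.float32)*1000),np.median(q,0))
E
python3 g.py .5508 -.3289 .0815 1.698
```

```text
clock: 5.6
position: [0.548, -0.3346, 0.2226]
ee_rot: [0.998, -0.068, -0.001, 0.002]
ft_force: [-1.1, -1.0, -0.4]
grip_width: 0.596
grasp_force: 0.0
clock: 5.77
position: [0.551, -0.3261, 0.2225]
ee_rot: [0.998, -0.064, -0.001, -0.0]
ft_force: [-0.1, 0.8, 0.4]
grip_width: 0.601
grasp_force: 0.0
3220 ((551.3417358398438, -329.1938781738281), (27.993276596069336, 99.11947631835938), 82.47821044921875) [ 0.55565944 -0.32959249  0.02055949]
shift [ -0.    3.8 141.3] twist 0.001 | pos [ 0.5514 -0.3253  0.2228] cur 1.697 w 0.599 gf 0.0 F [0.1 0.4 0. ] t 5.82
```

```bash
python3 -m creep '[[[0,3,40],0],[[0,3,80],0],[[0,3,115],0],[[0,3,132],0],[[0,3,140],0]]' 
python3 -m creep '[[[0,0,1],0],[[0,0,1],0],[[0,0,1],0],[[0,0,1],0],[[0,0,1],0]]' 0 60
python3 -m creep '[[[0,0,0],0],[[0,0,-30],0],[[0,0,-70],0],[[0,0,-110],0],[[0,0,-135],0]]'
python3 -m creep '[[[-4,-40,0],0],[[-8,-80,0],0],[[-12,-120,0],-0.06],[[-16,-160,0],-0.12],[[-20,-200,0],-0.127]]'
python3 g.py .557 -.040 .2 1.571
```

```text
clock: 6.23
position: [0.5498, -0.3269, 0.08]
ee_rot: [0.998, -0.062, -0.002, -0.001]
ft_force: [-0.7, -0.8, 0.3]
grip_width: 0.603
grasp_force: 0.0
clock: 6.65
position: [0.5513, -0.3298, 0.0837]
ee_rot: [0.998, -0.063, 0.001, 0.0]
ft_force: [0.1, 1.6, 1.7]
grip_width: 0.305
grasp_force: 61.2
clock: 7.07
position: [0.5513, -0.3304, 0.222]
ee_rot: [0.998, -0.064, 0.002, 0.001]
ft_force: [0.8, -0.9, -2.7]
grip_width: 0.308
grasp_force: 60.8
clock: 7.48
position: [0.5558, -0.127, 0.2179]
ee_rot: [1.0, 0.002, 0.0, -0.0]
ft_force: [1.8, 0.0, -2.5]
grip_width: 0.302
grasp_force: 60.7
shift [  1.4 -87.   17.9] twist 0.003 | pos [ 0.5558 -0.127   0.2179] cur 1.568 w 0.302 gf 60.7 F [ 1.8  0.  -2.5] t 7.48
```

```bash
python3 -m creep '[[[1,-40,5],0],[[1,-76,14],0],[[1,-87,14],0],[[1,-87,14],0],[[1,-87,14],0]]' 
python3 -m creep '[[[0,0,0],0],[[0,0,0],0]]'
python3 g.py .557 -.040 .106 1.571
```

```text
clock: 7.9
position: [0.5572, -0.0412, 0.2036]
ee_rot: [1.0, 0.001, -0.0, 0.0]
ft_force: [-0.5, -0.3, -3.5]
grip_width: 0.305
grasp_force: 60.8
clock: 8.07
position: [0.5573, -0.0434, 0.2038]
ee_rot: [1.0, -0.001, 0.0, 0.0]
ft_force: [-0.4, -0.2, -4.2]
grip_width: 0.302
grasp_force: 60.8
shift [-0.3 -3.4 97.8] twist -0.002 | pos [ 0.5573 -0.0434  0.2038] cur 1.573 w 0.302 gf 60.8 F [-0.4 -0.2 -4.2] t 8.07
```

```bash
python3 -m creep '[[[0,-3,35],0],[[0,-3,65],0],[[0,-3,85],0],[[0,-3,93],0],[[0,-3,97],0]]' 
python3 -m creep '[[[0,0,1],0],[[0,0,1],0]]'
python3 -m creep '[[[0,0,0],0],[[0,0,0],0],[[0,0,0],0],[[0,0,0],0]]' 0.45
python3 -m creep '[[[0,0,-30],0],[[0,0,-70],0],[[0,0,-110],0],[[0,0,-110],0]]'
python3 - <<'E'
from h import *
c=grab('wrist','w5');P=cloud(c);z=P[...,2]
for y in (.027,-.04):
    q=P[(z>.036)&(z<.048)&(abs(P[...,0]-.557)<.06)&(abs(P[...,1]-y)<.025)]
    print(len(q),cv2.minAreaRect(q[:,:2].astype(np.float32)*1000),np.median(q,0))
c=grab('scene','s5');P=cloud(c)
q=P[(P[...,2]>.010)&(P[...,0]>.28)&(P[...,0]<.45)&(P[...,1]>-.4)&(P[...,1]<-.15)]
q=q[(q[:,2]>.05)&(q[:,2]<.062)];print('top',cv2.minAreaRect(q[:,:2].astype(np.float32)*1000))
E
```

```text
clock: 8.48
position: [0.5565, -0.0398, 0.1056]
ee_rot: [1.0, -0.001, -0.001, 0.0]
ft_force: [-21.1, -1.1, 30.8]
grip_width: 0.305
grasp_force: 64.7
clock: 8.65
position: [0.5581, -0.0393, 0.1067]
ee_rot: [1.0, -0.001, 0.001, 0.0]
ft_force: [0.1, 0.7, -4.1]
grip_width: 0.308
grasp_force: 60.8
clock: 8.98
position: [0.5578, -0.0387, 0.1063]
ee_rot: [1.0, -0.0, 0.001, -0.0]
ft_force: [0.7, -0.1, 0.6]
grip_width: 0.449
grasp_force: 0.0
clock: 9.32
position: [0.5605, -0.0391, 0.2239]
ee_rot: [1.0, -0.0, 0.006, -0.0]
ft_force: [2.6, -0.6, 1.5]
grip_width: 0.45
grasp_force: 0.0
3811 ((553.731201171875, 26.11270523071289), (109.77471923828125, 28.614971160888672), 0.14946699142456055) [0.56299765 0.02538566 0.04257009]
3653 ((558.3563232421875, -38.28440856933594), (99.68982696533203, 28.02553939819336), 0.10312934219837189) [ 0.56305916 -0.03842764  0.04254266]
top ((372.7077941894531, -276.2197265625), (141.54714965820312, 54.88790512084961), 76.88338470458984)
```

View pics/w5.png

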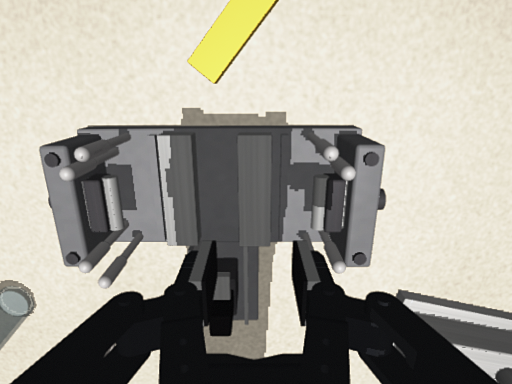

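```bash
python3 -m creep '[[[-30,30,-30],-0.12],[[-60,60,-50],-0.24],[[-90,90,-70],-0.36],[[-110,120,-70],-0.48],[[-130,150,-70],-0.6]]' 1.0
python3 g.py .374 -.273 .28 0.23
```

```text
clock: 9.83
position: [0.4323, -0.1807, 0.2857]
ee_rot: [0.956, 0.294, 0.001, 0.0]
ft_force: [1.3, -1.3, 1.3]
grip_width: 1.0
grasp_force: 0.0
shift [-100.2   43.5    5.7] twist -0.743 | pos [ 0.4323 -0.1807  0.2857] cur 0.973 w 1.0 gf 0.0 F [ 1.3 -1.3  1.3] t 9.83
```

```bash
python3 -m creep '[[[-30,13,5],-0.12],[[-60,26,5],-0.24],[[-90,40,5],-0.36],[[-100,43,5],-0.48],[[-100,43,5],-0.6]]'
python3 -m creep '[[[0,0,0],-0.12],[[0,0,0],-0.143],[[0,0,0],-0.143],[[0,0,0],-0.143]]'
python3 - <<'E'
from h import *
c=grab('wrist','w6');P=cloud(c);z=P[...,2]
near=np.hypot(P[...,0]-.373,P[...,1]+.275)<.13
for a,b in ((.013,.02),(.053,.064)):
    q=P[(z>a)&(z<b)&near]
    print(len(q),np.median(q[:,2]),cv2.minAreaRect(q[:,:2].astype(np.float32)*1000))
m=((z>.08)&(z<.1)&near).astype(np.uint8); n,l,st,ce=cv2.connectedComponentsWithStats(m)
for k in range(1,n):
    if st[k,4]>20: print(st[k],np.round(np.nanmean(P[l==k],0),4))
E
python3 g.py .374 -.273 .098 0.23
```

```text
clock: 10.25
position: [0.372, -0.2738, 0.2792]
ee_rot: [0.828, 0.561, -0.001, -0.0]
ft_force: [0.1, 1.1, -0.4]
grip_width: 1.003
grasp_force: 0.0
clock: 10.58
position: [0.3746, -0.2707, 0.2796]
ee_rot: [0.787, 0.617, -0.0, -0.0]
ft_force: [0.6, 0.2, 0.2]
grip_width: 1.0
grasp_force: 0.0
3397 0.016547327364541 ((371.2427062988281, -274.5797119140625), (171.1434326171875, 79.3548812866211), 76.20388793945312)
5886 0.05851814078720545 ((370.8492431640625, -273.7925720214844), (143.1341094970703, 52.02336502075195), 76.0424575805664)
[240 105  23  24 407] [ 0.3863 -0.2133  0.0864]
[240 149  22  23 399] [ 0.3771 -0.2491  0.0863]
[240 201  22  21 348] [ 0.3657 -0.2949  0.0862]
[241 238  20  19 308] [ 0.3568 -0.3311  0.0862]
shift [ -2.3  -0.  181.7] twist -0.009 | pos [ 0.3747 -0.2708  0.2797] cur 0.239 w 0.998 gf 0.0 F [-0.1  0.3  0.1] t 10.63
```

View pics/w6.png

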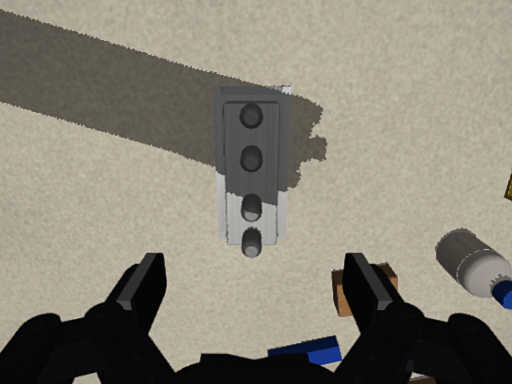

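```bash
python3 g.py .371 -.2728 .098 0.243

```

```text
shift [ -2.8  -3.  181.7] twist 0.004 | pos [ 0.3747 -0.2708  0.2797] cur 0.239 w 0.998 gf 0.0 F [-0.1  0.3  0.1] t 10.63
```

```bash
python3 -m creep '[[[-3,-3,40],0],[[-3,-3,80],0],[[-3,-3,120],0],[[-3,-3,150],0],[[-3,-3,170],0]]' 
python3 -m creep '[[[0,0,8],0],[[0,0,11],0],[[0,0,11],0]]'
python3 g.py .371 -.2728 .098 0.243
python3 -m creep '[[[0,0,0],0],[[0,0,0],0],[[0,0,0],0],[[0,0,0],0],[[0,0,0],0]]' 0 100
python3 g.py .371 -.2728 .098 0.243
```

```text
clock: 11.05
position: [0.3698, -0.2723, 0.107]
ee_rot: [0.786, 0.618, -0.001, -0.001]
ft_force: [-0.6, 0.7, -0.6]
grip_width: 1.001
grasp_force: 0.0
clock: 11.3
position: [0.3713, -0.2733, 0.0993]
ee_rot: [0.786, 0.618, -0.0, 0.0]
ft_force: [0.1, -0.1, 0.1]
grip_width: 1.003
grasp_force: 0.0
shift [ 0.4 -0.4  1.3] twist 0.006 | pos [ 0.3713 -0.2733  0.0993] cur 0.237 w 1.003 gf 0.0 F [ 0.1 -0.1  0.1] t 11.3
clock: 11.72
position: [0.3718, -0.2736, 0.1005]
ee_rot: [0.786, 0.619, 0.001, 0.001]
ft_force: [-3.2, 1.6, 10.3]
grip_width: 0.596
grasp_force: 104.3
shift [ 0.6 -1.   2.5] twist 0.006 | pos [ 0.3718 -0.2736  0.1005] cur 0.237 w 0.596 gf 104.3 F [-3.2  1.6 10.3] t 11.72
```

```bash
python3 -m creep '[[[0,0,-40],0],[[0,0,-80],0],[[0,0,-120],0],[[0,0,-145],0],[[0,0,-145],0]]' 
python3 g.py .557 -.006 .245 0
```

```text
clock: 12.13
position: [0.3726, -0.2744, 0.2493]
ee_rot: [0.786, 0.619, 0.002, 0.004]
ft_force: [1.5, -1.5, -7.0]
grip_width: 0.589
grasp_force: 111.4
shift [304.2 116.2   5.1] twist -0.237 | pos [ 0.3726 -0.2744  0.2493] cur 0.237 w 0.589 gf 111.4 F [ 1.5 -1.5 -7. ] t 12.13
```

```bash
python3 -m creep '[[[36,14,0],0],[[74,28,0],0],[[112,42,0],-0.08],[[148,56,0],-0.16],[[184,70,0],-0.237]]'
python3 g.py .557 -.006 .245 0
```

```text
clock: 12.55
position: [0.482, -0.1088, 0.2423]
ee_rot: [0.706, 0.709, -0.001, -0.001]
ft_force: [1.1, -1.4, -7.7]
grip_width: 0.588
grasp_force: 111.0
shift [102.4  75.5  -2.8] twist 0.004 | pos [ 0.482  -0.1088  0.2423] cur -0.004 w 0.588 gf 111.0 F [ 1.1 -1.4 -7.7] t 12.55
```

```bash
python3 -m creep '[[[33,24,0],0],[[66,48,0],0],[[92,68,0],0],[[102,75,0],0],[[102,75,0],0]]'
python3 -m creep '[[[0,0,0],0],[[0,0,0],0],[[0,0,0],0]]'
python3 g.py .557 -.006 .175 0
python3 - <<'E'
from h import *
c=grab('wrist','w7');P=cloud(c);z=P[...,2]
m=((z>.088)&(z<.108)&(np.hypot(P[...,0]-.557,P[...,1]+.006)<.13)&(abs(P[...,1]+.006)>.06)).astype(np.uint8); n,l,st,ce=cv2.connectedComponentsWithStats(m)
for k in range(1,n):
    if st[k,4]>20: print(st[k],np.round(np.nanmean(P[l==k],0),4))
q=P[(z>.19)&(z<.212)]; print(len(q),cv2.minAreaRect(q[:,:2].astype(np.float32)*1000),np.median(q[:,2]))
m=((z>.218)&(z<.245)&(abs(P[...,1]+.006)<.1)).astype(np.uint8); n,l,st,ce=cv2.connectedComponentsWithStats(m)
for k in range(1,n):
    if st[k,4]>20: print('s',st[k],np.round(np.nanmean(P[l==k],0),4))
E
```

```text
clock: 12.97
position: [0.5576, -0.0044, 0.2416]
ee_rot: [0.705, 0.709, -0.001, -0.001]
ft_force: [0.0, 0.0, -8.5]
grip_width: 0.588
grasp_force: 110.9
clock: 13.22
position: [0.5564, -0.0101, 0.2434]
ee_rot: [0.708, 0.707, -0.001, -0.0]
ft_force: [-0.4, -0.2, -7.6]
grip_width: 0.591
grasp_force: 110.9
shift [ 4.2  0.7 68.4] twist -0.002 | pos [ 0.5564 -0.0101  0.2434] cur 0.002 w 0.591 gf 110.9 F [-0.4 -0.2 -7.6] t 13.22
[191  58  18  18 239] [0.5221 0.0844 0.0997]
[297  58  18  17 239] [0.59   0.0845 0.0999]
[174  79  14   3  34] [0.5091 0.0763 0.0985]
[318  78  14   4  38] [0.6029 0.0762 0.0988]
24132 ((557.2401733398438, 7.0904998779296875), (108.98080444335938, 78.19636535644531), 88.5002670288086) 0.20133106811807538
s [ 221  129   68   70 3596] [0.5572 0.0529 0.229 ]
s [ 225  240   59   66 2920] [0.5571 0.017  0.2279]
s [  42  287  151   97 7178] [ 0.5133 -0.0027  0.2323]
s [ 316  288  151   96 7223] [ 0.6006 -0.0029  0.2323]
s [236 350  35  10 224] [ 0.5567 -0.0249  0.2207]
s [201 354  34   4  72] [0.5463 0.     0.2444]
s [272 354  36   4  79] [ 5.674e-01 -4.000e-04  2.441e-01]
```

View pics/w7.png

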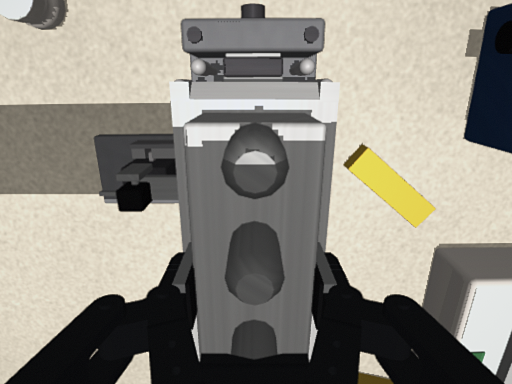

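```bash
python3 - <<'E'
from h import *
for t in ('w3','w5'):
    c=pickle.load(open(f'pics/{t}.pkl','rb'));P=cloud(c);z=P[...,2]
    m=((z>.096)&(z<.108)&(np.hypot(P[...,0]-.557,P[...,1]+.006)<.13)&(abs(P[...,1]+.006)>.06)).astype(np.uint8); n,l,st,ce=cv2.connectedComponentsWithStats(m)
    for k in range(1,n):
        if st[k,4]>20: print(t,st[k],np.round(np.nanmean(P[l==k],0),4))
E
```

```text
w3 [171 148  18  18 233] [0.6051 0.0715 0.1007]
w3 [434 149  20  17 256] [ 0.6047 -0.0857  0.1002]
w3 [153 169  17  17 231] [0.5922 0.0836 0.1005]
w3 [450 170  20  16 238] [ 0.592  -0.0979  0.1003]
w3 [164 269  14  16 163] [0.5231 0.0841 0.1006]
w3 [430 268  17  16 188] [ 0.5226 -0.0981  0.1002]
w3 [409 284  17  16 195] [ 0.5097 -0.0859  0.1001]
w5 [322 145  17  16 203] [ 0.6051 -0.0865  0.1006]
w5 [ 74 146  18  16 210] [0.6046 0.0708 0.1004]
w5 [339 164  17  16 195] [ 0.5924 -0.0986  0.1006]
w5 [ 59 166  19  15 210] [0.5919 0.083  0.1003]
w5 [ 79 259  15  14 164] [0.5228 0.0831 0.1003]
w5 [331 259  15  15 168] [ 0.5229 -0.0988  0.1003]
w5 [ 98 274  15  15 166] [0.51   0.0712 0.1002]
```

```bash
python3 g.py .5572 -.0075 .21 0; python3 -m creep '[[[2.5,1,15],0],[[2.5,1,30],0],[[2.5,1,30],0],[[2.5,1,30],0],[[2.5,1,30],0]]'
python3 g.py .5572 -.0075 .18 0
```

```text
shift [ 2.5  0.7 33.7] twist -0.002 | pos [ 0.5566 -0.01    0.2437] cur 0.002 w 0.589 gf 110.9 F [ 0.1  0.3 -7.6] t 13.27
clock: 13.68
position: [0.5584, -0.0068, 0.2149]
ee_rot: [0.707, 0.707, 0.0, 0.0]
ft_force: [-0.1, -0.1, -7.7]
grip_width: 0.588
grasp_force: 110.6
shift [-0.7 -1.2 34.9] twist -0.0 | pos [ 0.5584 -0.0068  0.2149] cur 0.0 w 0.588 gf 110.6 F [-0.1 -0.1 -7.7] t 13.68
```

```bash
python3 -m creep '[[[-0.5,-1,10],0],[[-0.5,-1,20],0],[[-0.5,-1,30],0],[[-0.5,-1,38],0],[[-0.5,-1,42],0]]'
python3 -m creep '[[[0,0,0],0],[[0,0,0],0]]'
python3 g.py .5572 -.0075 .142 0
```

```text
clock: 14.1
position: [0.5564, -0.0067, 0.1701]
ee_rot: [0.707, 0.707, -0.001, -0.001]
ft_force: [0.0, 0.2, -7.8]
grip_width: 0.592
grasp_force: 111.2
clock: 14.27
position: [0.5572, -0.0068, 0.1719]
ee_rot: [0.707, 0.707, -0.0, -0.0]
ft_force: [0.4, 0.2, -7.7]
grip_width: 0.588
grasp_force: 111.2
shift [-0.7  0.  29.9] twist 0.0 | pos [ 0.5572 -0.0068  0.1719] cur -0.0 w 0.588 gf 111.2 F [ 0.4  0.2 -7.7] t 14.27
```

```bash
python3 -m creep '[[[0,0,5],0],[[0,0,10],0],[[0,0,13],0],[[0,0,13],0]]'
python3 -m creep '[[[0,0,4],0],[[0,0,8],0],[[0,0,8],0],[[0,0,8],0]]'
python3 g.py .5572 -.0075 .142 0
```

```text
clock: 14.6
position: [0.5576, -0.0068, 0.1594]
ee_rot: [0.707, 0.707, 0.0, 0.0]
ft_force: [-1.5, -0.1, 0.3]
grip_width: 0.587
grasp_force: 112.4
clock: 14.93
position: [0.5575, -0.0067, 0.1509]
ee_rot: [0.707, 0.707, 0.0, 0.0]
ft_force: [2.8, -0.3, -7.8]
grip_width: 0.588
grasp_force: 111.3
shift [-0.8 -0.3  8.9] twist 0.0 | pos [ 0.5575 -0.0067  0.1509] cur -0.0 w 0.588 gf 111.3 F [ 2.8 -0.3 -7.8] t 14.93
```

```bash
python3 -m creep '[[[0,0,3],0],[[0,0,6],0],[[0,0,6],0],[[0,0,6],0]]'
python3 -m creep '[[[0,0,2],0],[[0,0,2],0],[[0,0,2],0],[[0,0,2],0]]'
python3 -m creep '[[[0,0,2],0],[[0,0,2],0],[[0,0,2],0],[[0,0,2],0]]'
python3 g.py .5572 -.0075 .142 0
```

```text
clock: 15.27
position: [0.5572, -0.0066, 0.1437]
ee_rot: [0.707, 0.707, -0.0, 0.0]
ft_force: [8.6, 0.2, -19.8]
grip_width: 0.588
grasp_force: 109.9
clock: 15.6
position: [0.5572, -0.0067, 0.1427]
ee_rot: [0.707, 0.707, -0.0, 0.0]
ft_force: [4.4, -0.5, -12.5]
grip_width: 0.59
grasp_force: 110.5
clock: 15.93
position: [0.5572, -0.0067, 0.1426]
ee_rot: [0.707, 0.707, 0.0, -0.0]
ft_force: [-6.8, 0.5, 10.5]
grip_width: 0.59
grasp_force: 113.1
shift [-0.8  0.   0.6] twist 0.0 | pos [ 0.5572 -0.0067  0.1426] cur -0.0 w 0.59 gf 113.1 F [-6.8  0.5 10.5] t 15.93
```

```bash
python3 -m creep '[[[0,0,0],0],[[0,0,0],0],[[0,0,0],0],[[0,0,0],0],[[0,0,0],0]]' 0.9
python3 -m creep '[[[0,0,-40],0],[[0,0,-80],0],[[0,0,-120],0],[[0,0,-140],0],[[0,0,-140],0]]' 
python3 -m creep '[[[0,0,0],0],[[0,0,0],0],[[0,0,0],0]]'
python3 - <<'E'
from h import *
c=grab('wrist','w8');P=cloud(c);z=P[...,2]
n=(abs(P[...,0]-.557)<.06)&(abs(P[...,1]+.007)<.1)
q=P[(z>.09)&(z<.11)&n&(abs(P[...,0]-.557)<.026)&(abs(P[...,1]+.007)<.07)]; A=np.c_[q[:,:2]-[.557,-.007],np.ones(len(q))]; print('top plane',np.round(np.linalg.lstsq(A,q[:,2],rcond=None)[0],4),cv2.minAreaRect(q[:,:2].astype(np.float32)*1000))
m=((z>.123)&(z<.145)&n).astype(np.uint8); k,l,st,ce=cv2.connectedComponentsWithStats(m)
for i in range(1,k):
    if st[i,4]>20: print(st[i],np.round(np.nanmean(P[l==i],0),4))
m=((z>.08)&(z<.1)&(abs(P[...,0]-.46)<.035)&(abs(P[...,1]+.007)<.04)).astype(np.uint8); k,l,st,ce=cv2.connectedComponentsWithStats(m)
for i in range(1,k):
    if st[i,4]>20: q=P[l==i];print('grip',st[i],np.round(np.nanmean(q,0),4),q.min(0),q.max(0))
E
python3 g.py .5572 -.0075 .142 0
```

```text
clock: 16.35
position: [0.5573, -0.0067, 0.1411]
ee_rot: [0.707, 0.707, 0.0, 0.0]
ft_force: [0.2, 0.4, -0.3]
grip_width: 0.896
grasp_force: 0.0
clock: 16.77
position: [0.5591, -0.0068, 0.2867]
ee_rot: [0.707, 0.707, 0.003, 0.003]
ft_force: [0.1, 0.5, -0.0]
grip_width: 0.903
grasp_force: 0.0
clock: 17.02
position: [0.5566, -0.0067, 0.2796]
ee_rot: [0.707, 0.707, -0.001, -0.001]
ft_force: [-0.3, 0.1, 0.5]
grip_width: 0.901
grasp_force: 0.0
top plane [ 0.0013 -0.0025  0.1007] ((557.0838623046875, -7.0704345703125), (139.83395385742188, 51.821258544921875), 89.98812103271484)
[242 104  28  28 577] [0.5577 0.0551 0.1286]
[242 156  27  27 541] [0.5574 0.0182 0.1285]
[242 216  26  24 447] [ 0.5572 -0.0289  0.1284]
[244 258  23  22 384] [ 0.5574 -0.0664  0.1283]
grip [134 163  23   9 193] [0.462  0.0087 0.087 ] [0.45211496 0.00529188 0.08001896] [0.47041083 0.01120319 0.09024888]
grip [134 176  27  23 561] [ 0.4627 -0.0087  0.09  ] [ 0.45138319 -0.01865358  0.08014305] [ 0.47177047 -0.00095161  0.09363806]
shift [ -0.7   0.8 137.6] twist 0.0 | pos [ 0.5567 -0.0067  0.2796] cur -0.0 w 0.9 gf 0.0 F [-0.1  0.7  0.8] t 17.07
```

View pics/w8.png

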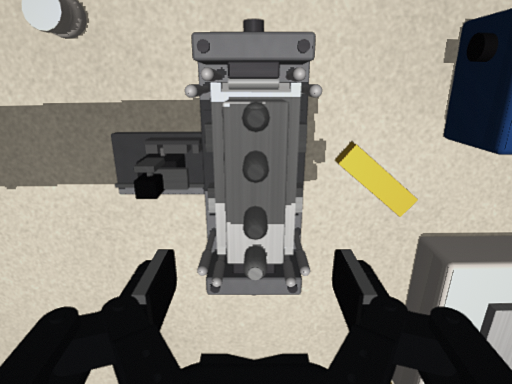

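```bash
python3 -m creep '[[[0,-35,0],0.12],[[0,-70,0],0.24],[[0,-95,0],0.36],[[0,-95,0],0.48],[[0,-95,0],0.6]]' 0.62 40
python3 -m creep '[[[0,0,0],0.12],[[0,0,0],0.24],[[0,0,0],0.36],[[0,0,0],0.48],[[0,0,0],0.6]]'
python3 -m creep '[[[0,0,0],0.12],[[0,0,0],0.24],[[0,0,0],0.36],[[0,0,0],0.371],[[0,0,0],0.371]]'
python3 -m creep '[[[0,0,0],0],[[0,0,0],0],[[0,0,0],0]]'
python3 g.py .4615 -.0067 .128 1.571
python3 - <<'E'
from h import *
c=grab('wrist','w9');P=cloud(c);z=P[...,2]
m=((z>.076)&(z<.1)&(abs(P[...,0]-.46)<.03)&(abs(P[...,1]+.007)<.04)).astype(np.uint8); k,l,st,ce=cv2.connectedComponentsWithStats(m)
for i in range(1,k):
    if st[i,4]>20: q=P[l==i];print('grip',st[i],np.round(np.nanmean(q,0),4),q.min(0),q.max(0))
E
```

```text
clock: 17.48
position: [0.4608, -0.0068, 0.2805]
ee_rot: [0.886, 0.464, -0.0, -0.0]
ft_force: [1.1, 0.3, -0.0]
grip_width: 0.619
grasp_force: 0.0
clock: 17.9
position: [0.4618, -0.0068, 0.2801]
ee_rot: [0.983, 0.182, -0.001, 0.0]
ft_force: [0.0, 0.5, 0.2]
grip_width: 0.621
grasp_force: 0.0
clock: 18.32
position: [0.4619, -0.0068, 0.2804]
ee_rot: [1.0, 0.001, -0.001, 0.0]
ft_force: [0.4, -0.3, 0.2]
grip_width: 0.619
grasp_force: 0.0
clock: 18.57
position: [0.4621, -0.0067, 0.2809]
ee_rot: [1.0, 0.001, -0.0, 0.0]
ft_force: [0.2, -0.1, 1.0]
grip_width: 0.618
grasp_force: 0.0
shift [-6.000e-01 -1.000e-01  1.529e+02] twist 0.002 | pos [ 0.4621 -0.0067  0.2809] cur 1.569 w 0.618 gf 0.0 F [ 0.2 -0.1  1. ] t 18.57
grip [235 171  34  26 707] [ 0.4632 -0.0056  0.0888] [ 0.45188529 -0.01900203  0.07603213] [0.47183127 0.01067215 0.09370766]
```

View pics/w9.png

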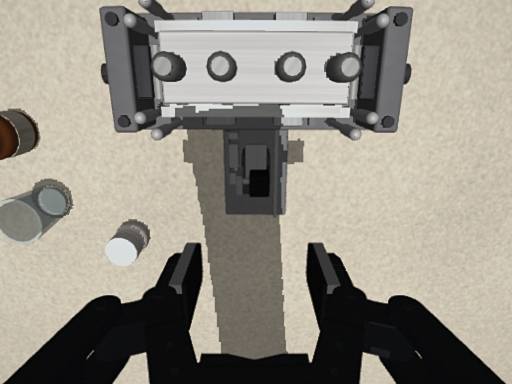

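```bash
python3 -m creep '[[[0,0,40],0],[[0,0,80],0],[[0,0,120],0],[[0,0,142],0],[[0,0,152],0]]' 
python3 -m creep '[[[0,0,0],0],[[0,0,0],0],[[0,0,0],0],[[0,0,0],0],[[0,0,0],0]]' 0 30
python3 g.py .492 -.0067 .128 1.571
```

```text
clock: 19.03
position: [0.4603, -0.0069, 0.1259]
ee_rot: [1.0, 0.001, -0.002, 0.0]
ft_force: [-0.1, 0.2, 0.2]
grip_width: 0.622
grasp_force: 0.0
clock: 19.45
position: [0.4631, -0.0083, 0.1307]
ee_rot: [1.0, -0.001, 0.001, 0.001]
ft_force: [0.8, -7.6, -4.3]
grip_width: 0.262
grasp_force: 32.0
shift [28.9 -1.7  2.8] twist -0.001 | pos [ 0.4631 -0.0083  0.1307] cur 1.572 w 0.262 gf 32.0 F [ 0.8 -7.6 -4.3] t 19.45
```

```bash
python3 -m creep '[[[6,0,0],0],[[12,0,0],0],[[18,0,0],0],[[24,0,0],0],[[30,0,0],0]]' 
python3 -m creep '[[[0,0,0],0],[[0,0,0],0],[[0,0,0],0]]'
python3 g.py .492 -.0067 .128 1.571
```

```text
clock: 19.87
position: [0.4929, -0.0083, 0.1307]
ee_rot: [1.0, -0.001, 0.001, 0.001]
ft_force: [-0.5, -7.5, -3.4]
grip_width: 0.261
grasp_force: 32.0
clock: 20.12
position: [0.4931, -0.0083, 0.1307]
ee_rot: [1.0, -0.001, 0.001, 0.001]
ft_force: [1.1, -6.6, -4.8]
grip_width: 0.264
grasp_force: 31.8
shift [-1.1 -1.6  2.7] twist -0.001 | pos [ 0.4931 -0.0083  0.1307] cur 1.572 w 0.264 gf 31.8 F [ 1.1 -6.6 -4.8] t 20.12
```

Moved 30 mm exactly. Release, retreat, verify.

```bash
python3 -m creep '[[[0,0,0],0],[[0,0,0],0],[[0,0,0],0],[[0,0,0],0]]' 0.6
python3 -m creep '[[[0,0,-35],0],[[0,0,-75],0],[[0,0,-115],0],[[0,0,-150],0],[[0,0,-150],0]]' 
python3 -m creep '[[[-30,0,0],0],[[-30,0,0],0],[[-30,0,0],0]]'
python3 - <<'E'
from h import *
c=grab('wrist','w10');P=cloud(c);z=P[...,2]
m=((z>.076)&(z<.1)&(abs(P[...,0]-.48)<.045)&(abs(P[...,1]+.007)<.04)).astype(np.uint8); k,l,st,ce=cv2.connectedComponentsWithStats(m)
for i in range(1,k):
    if st[i,4]>20: q=P[l==i];print('grip',st[i],np.round(np.nanmean(q,0),4),q.min(0),q.max(0))
q=P[(z>.09)&(z<.11)&(abs(P[...,0]-.557)<.026)&(abs(P[...,1]+.007)<.07)]; A=np.c_[q[:,:2]-[.557,-.007],np.ones(len(q))]; print('top plane',np.round(np.linalg.lstsq(A,q[:,2],rcond=None)[0],4))
m=((z>.125)&(z<.145)&(abs(P[...,0]-.557)<.03)).astype(np.uint8); k,l,st,ce=cv2.connectedComponentsWithStats(m)
for i in range(1,k):
    if st[i,4]>20: print(st[i],np.round(np.nanmean(P[l==i],0),4))
for t in ('scene','side'):
    c=grab(t,t[1]+'10');P=cloud(c);z=P[...,2]
    m=((z>.045)&(z<.066)&(P[...,0]>.36)&(P[...,0]<.55)&(P[...,1]>.31)&(P[...,1]<.42)).astype(np.uint8); k,l,st,ce=cv2.connectedComponentsWithStats(m)
    for i in range(1,k):
        if st[i,4]>15: q=P[l==i];print(t,np.round(np.nanmean(q,0),4),q.min(0),q.max(0))
E
python3 g.py .449 .36 .2 1.571
```

```text
clock: 20.45
position: [0.4928, -0.0066, 0.13]
ee_rot: [1.0, 0.0, 0.001, -0.0]
ft_force: [-0.2, 0.4, -0.2]
grip_width: 0.6
grasp_force: 0.0
clock: 20.87
position: [0.4947, -0.0067, 0.2868]
ee_rot: [1.0, 0.0, 0.006, -0.001]
ft_force: [1.3, -0.3, 0.8]
grip_width: 0.6
grasp_force: 0.0
clock: 21.12
position: [0.4616, -0.0067, 0.2795]
ee_rot: [1.0, 0.0, 0.0, -0.0]
ft_force: [1.0, -0.0, 0.1]
grip_width: 0.597
grasp_force: 0.0
grip [234 137  36  26 742] [ 0.4933 -0.0057  0.0892] [ 0.48261731 -0.01887165  0.07608987] [0.50222727 0.0108056  0.093398  ]
top plane [1.000e-04 0.000e+00 1.007e-01]
[150  50  29  31 631] [0.5576 0.0535 0.1289]
[206  50  30  31 674] [0.5577 0.0159 0.1289]
[278  50  29  32 674] [ 0.5576 -0.0309  0.1289]
[334  51  28  31 623] [ 0.5574 -0.0683  0.1289]
scene [0.4135 0.3674 0.0548] [0.39657347 0.3522825  0.04519313] [0.43012624 0.38123272 0.06354074]
scene [0.5001 0.3552 0.0549] [0.48315773 0.3391015  0.04509481] [0.51600016 0.37001817 0.06387048]
side [0.4961 0.3585 0.0553] [0.48084336 0.34375195 0.04507068] [0.51266533 0.3726967  0.06315206]
side [0.4107 0.3696 0.0558] [0.39548696 0.35396146 0.04500422] [0.42606855 0.38452564 0.06365923]
shift [ -13.6 -366.7   79.2] twist 0.001 | pos [ 0.4627 -0.0067  0.2792] cur 1.57 w 0.601 gf 0.0 F [-0.8  0.4 -0. ] t 21.27
```

View pics/w10.png

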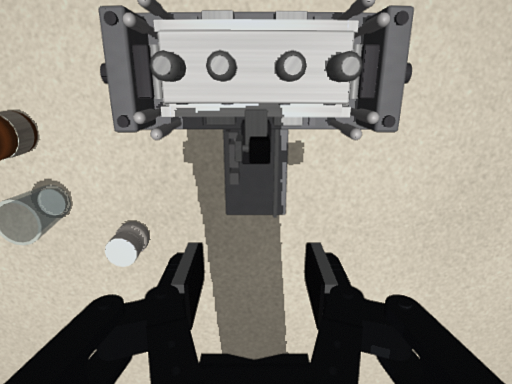

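```bash
python3 -m creep '[[[7,-40,0],-0.12],[[14,-80,0],-0.24],[[20,-120,0],-0.36],[[26,-160,0],-0.48],[[32,-200,0],-0.6]]' 
python3 g.py .498 .357 .28 0
```

```text
clock: 21.68
position: [0.4946, 0.1954, 0.2789]
ee_rot: [0.954, 0.298, 0.0, -0.0]
ft_force: [0.6, -0.4, 0.0]
grip_width: 0.597
grasp_force: 0.0
shift [  94.8 -130.9   -1.1] twist -0.965 | pos [0.4946 0.1954 0.2789] cur 0.965 w 0.597 gf 0.0 F [ 0.6 -0.4  0. ] t 21.68
```

```bash
python3 -m creep '[[[24,-33,0],-0.12],[[47,-65,0],-0.24],[[71,-98,0],-0.36],[[95,-131,0],-0.48],[[95,-131,0],-0.6]]' 
python3 -m creep '[[[0,0,0],-0.12],[[0,0,0],-0.24],[[0,0,0],-0.365],[[0,0,0],-0.365],[[0,0,0],-0.365]]'
python3 - <<'E'
from h import *
c=grab('wrist','w11');P=cloud(c);z=P[...,2]
m=((z>.054)&(z<.066)&(P[...,0]>.36)&(P[...,0]<.55)&(P[...,1]>.31)&(P[...,1]<.42)).astype(np.uint8); k,l,st,ce=cv2.connectedComponentsWithStats(m)
for i in range(1,k):
    if st[i,4]>15: q=P[l==i];print(st[i],np.round(np.nanmean(q,0),4),cv2.minEnclosingCircle(q[:,:2].astype(np.float32)*1000))
grab('scene','s11')
E
python3 g.py .498 .357 .098 0
```

```text
clock: 22.1
position: [0.4958, 0.364, 0.2776]
ee_rot: [0.821, 0.571, -0.0, -0.002]
ft_force: [-1.7, 0.3, -1.4]
grip_width: 0.603
grasp_force: 0.0
clock: 22.52
position: [0.4989, 0.3551, 0.2786]
ee_rot: [0.71, 0.704, -0.0, -0.0]
ft_force: [0.3, -0.3, -0.5]
grip_width: 0.599
grasp_force: 0.0
[147 145  35  32 470] [0.4142 0.3707 0.0595] ((413.9132385253906, 370.635498046875), 16.05432891845703)
[238 155  33  33 435] [0.4994 0.3596 0.0597] ((499.63671875, 359.13043212890625), 15.961644172668457)
shift [  1.9  -0.8 180.8] twist -0.01 | pos [0.4988 0.3551 0.2788] cur 0.01 w 0.6 gf 0.0 F [ 1.   0.5 -0.6] t 22.62
```

View pics/s11.png

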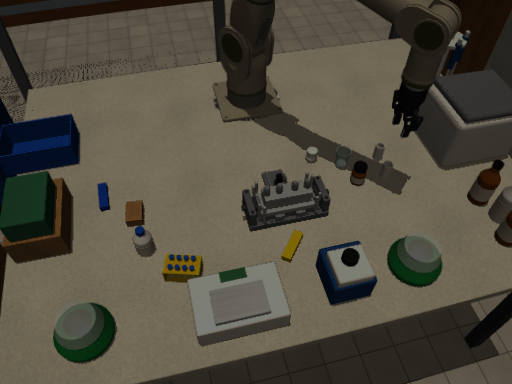

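View pics/w11.png

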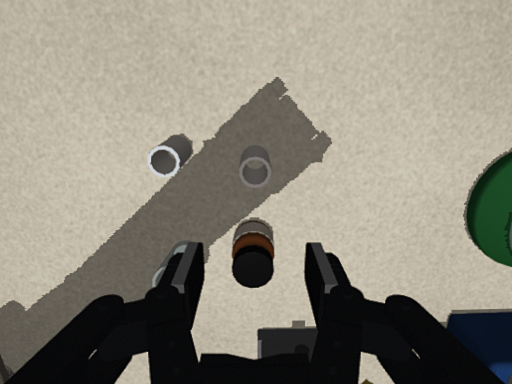

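```bash
python3 -m creep '[[[4,1,40],-0.01],[[4,1,80],-0.01],[[4,1,120],-0.01],[[4,1,155],-0.01],[[4,1,175],-0.01]]' 
python3 -m creep '[[[0,0,4],0],[[0,0,4],0],[[0,0,4],0]]'
python3 g.py .4996 .3592 .098 0
python3 -m creep '[[[0,0,0],0],[[0,0,0],0],[[0,0,0],0],[[0,0,0],0],[[0,0,0],0]]' 0 30
python3 g.py .4996 .3592 .098 0
python3 -m creep '[[[0,0,-40],0],[[0,0,-80],0],[[0,0,-120],0],[[0,0,-150],0],[[0,0,-150],0]]'
python3 g.py .5572 .0165 .24 0
```

```text
clock: 23.03
position: [0.4981, 0.3578, 0.0997]
ee_rot: [0.707, 0.708, -0.002, -0.0]
ft_force: [-0.7, -1.7, -0.5]
grip_width: 0.603
grasp_force: 0.0
clock: 23.28
position: [0.5003, 0.3596, 0.1016]
ee_rot: [0.706, 0.708, 0.001, 0.0]
ft_force: [0.1, 0.2, 0.9]
grip_width: 0.604
grasp_force: 0.0
shift [-0.4 -0.7  3.6] twist 0.003 | pos [0.5003 0.3596 0.1016] cur -0.003 w 0.604 gf 0.0 F [0.1 0.2 0.9] t 23.28
clock: 23.7
position: [0.5005, 0.3597, 0.1022]
ee_rot: [0.706, 0.709, 0.002, 0.0]
ft_force: [-0.9, -0.4, 7.2]
grip_width: 0.355
grasp_force: 31.7
shift [-0.5 -0.9  4.2] twist 0.004 | pos [0.5005 0.3597 0.1022] cur -0.004 w 0.355 gf 31.7 F [-0.9 -0.4  7.2] t 23.7
clock: 24.12
position: [0.5015, 0.3607, 0.2585]
ee_rot: [0.706, 0.709, 0.006, 0.001]
ft_force: [0.1, 0.6, 0.1]
grip_width: 0.356
grasp_force: 30.9
shift [-344.5   54.1   16.6] twist 0.004 | pos [0.5015 0.3607 0.2585] cur -0.004 w 0.356 gf 30.9 F [0.1 0.6 0.1] t 24.12
```

```bash
python3 -m creep '[[[-40,6,-5],0],[[-80,12,-5],0],[[-120,19,-5],0],[[-160,25,-5],0],[[-200,31,-5],0]]'
python3 -m creep '[[[-40,6,0],0],[[-80,12,0],0],[[-120,18,0],0],[[-142,22,0],0],[[-144,22,0],0]]'
python3 -m creep '[[[0,0,0],0],[[0,0,0],0],[[0,0,0],0],[[0,0,0],0]]'
python3 g.py .5572 .0165 .24 0
python3 - <<'E'
from h import *
c=grab('wrist','w12');P=cloud(c);z=P[...,2]
m=((z>.2)&(z<.23)&(abs(P[...,0]-.557)<.025)).astype(np.uint8); k,l,st,ce=cv2.connectedComponentsWithStats(m)
for i in range(1,k):
    if st[i,4]>15: q=P[l==i];print(st[i],np.round(np.nanmean(q,0),4),cv2.minEnclosingCircle(q[:,:2].astype(np.float32)*1000),q[:,2].max())
E
```

```text
clock: 24.53
position: [0.5314, 0.1572, 0.2556]
ee_rot: [0.706, 0.709, 0.001, 0.0]
ft_force: [0.5, 0.4, 0.2]
grip_width: 0.352
grasp_force: 30.9
clock: 24.95
position: [0.5546, 0.0088, 0.2556]
ee_rot: [0.708, 0.706, -0.0, 0.001]
ft_force: [-0.2, -0.2, -1.4]
grip_width: 0.352
grasp_force: 30.9
clock: 25.28
position: [0.554, 0.0169, 0.2551]
ee_rot: [0.705, 0.71, 0.0, -0.0]
ft_force: [-0.5, -0.1, -0.0]
grip_width: 0.359
grasp_force: 30.9
shift [-0.4  3.2 15.1] twist 0.007 | pos [0.554  0.0169 0.2551] cur -0.007 w 0.359 gf 30.9 F [-0.5 -0.1 -0. ] t 25.28
[ 193  245  137   86 6024] [0.5559 0.0203 0.2128] ((556.8551025390625, 23.68031120300293), 25.706071853637695) 0.22999594698254908
```

View pics/w12.png

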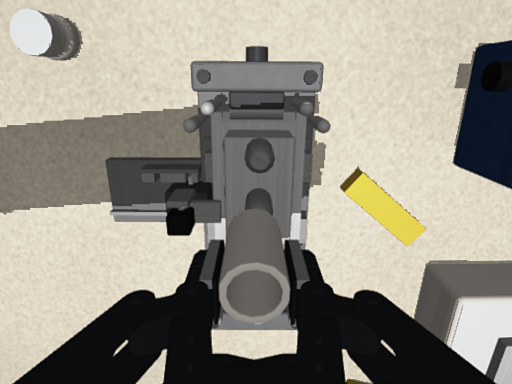

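```bash
python3 -m creep '[[[0,3,6],0],[[0,3,12],0],[[0,3,16],0],[[0,3,16],0],[[0,3,16],0]]'
python3 g.py .5572 .0168 .206 0
python3 -m creep '[[[0,0,8],0],[[0,0,16],0],[[0,0,24],0],[[0,0,30],0],[[0,0,33],0]]'
python3 g.py .5572 .0168 .202 0
```

```text
clock: 25.75
position: [0.5569, 0.0152, 0.2385]
ee_rot: [0.706, 0.709, -0.0, -0.0]
ft_force: [0.1, 0.9, -0.3]
grip_width: 0.351
grasp_force: 30.9
shift [ 1.6  0.4 32.5] twist 0.004 | pos [0.5569 0.0152 0.2385] cur -0.004 w 0.351 gf 30.9 F [ 0.1  0.9 -0.3] t 25.75
clock: 26.17
position: [0.5568, 0.0156, 0.2048]
ee_rot: [0.705, 0.709, -0.0, -0.0]
ft_force: [0.5, 1.5, 1.4]
grip_width: 0.352
grasp_force: 31.1
shift [1.2 0.4 2.8] twist 0.005 | pos [0.5568 0.0156 0.2048] cur -0.005 w 0.352 gf 31.1 F [0.5 1.5 1.4] t 26.17
```

```bash
python3 -m creep '[[[1,0,2],0],[[1,0,4],0],[[1,0,4],0]]'
python3 -m creep '[[[0,0,0],0],[[0,0,0],0],[[0,0,0],0],[[0,0,0],0],[[0,0,0],0]]' 0.65
python3 -m creep '[[[0,0,-35],0],[[0,0,-70],0],[[0,0,-90],0],[[0,0,-90],0],[[0,0,-90],0]]'
python3 - <<'E'
from h import *
c=grab('scene','s13');P=cloud(c);z=P[...,2]
m=((z>.14)&(z<.2)&(abs(P[...,0]-.557)<.03)&(abs(P[...,1]-.0165)<.03)); q=P[m]; print(len(q), q.min(0),q.max(0))
E
python3 g.py .4139 .3706 .29 0
```

```text
clock: 26.42
position: [0.5571, 0.0161, 0.2023]
ee_rot: [0.706, 0.709, -0.0, 0.0]
ft_force: [-0.5, 0.1, -0.5]
grip_width: 0.353
grasp_force: 31.0
clock: 26.83
position: [0.5571, 0.0162, 0.2021]
ee_rot: [0.706, 0.709, 0.0, 0.0]
ft_force: [-0.2, -0.3, -0.0]
grip_width: 0.647
grasp_force: 0.0
clock: 27.25
position: [0.5575, 0.0163, 0.2932]
ee_rot: [0.706, 0.709, 0.001, 0.001]
ft_force: [-0.5, 0.1, -0.6]
grip_width: 0.65
grasp_force: 0.0
112 [ 0.5414011  -0.00421835  0.14009021] [0.57362461 0.02645476 0.16498699]
shift [ 355.  -141.5    1.7] twist 0.004 | pos [0.557  0.0162 0.2917] cur -0.004 w 0.646 gf 0.0 F [-0.3  0.9 -0.3] t 27.3
```

```bash
python3 -m creep '[[[38,-15,0],0],[[76,-30,0],0],[[114,-45,0],0],[[152,-60,0],0],[[190,-75,0],0]]'
python3 -m creep '[[[38,-15,0],0],[[76,-30,0],0],[[114,-45,0],0],[[150,-60,0],0],[[163,-66,0],0]]'
python3 -m creep '[[[0,0,0],0],[[0,0,0],0],[[0,0,0],0],[[0,0,0],0],[[0,0,0],0]]'
python3 - <<'E'
from h import *
c=grab('wrist','w14');P=cloud(c);z=P[...,2]
m=((z>.054)&(z<.066)&(P[...,0]>.36)&(P[...,0]<.55)&(P[...,1]>.31)&(P[...,1]<.42)).astype(np.uint8); k,l,st,ce=cv2.connectedComponentsWithStats(m)
for i in range(1,k):
    if st[i,4]>15: q=P[l==i];print(st[i],np.round(np.nanmean(q,0),4),cv2.minEnclosingCircle(q[:,:2].astype(np.float32)*1000))
E
python3 g.py .4139 .3706 .1 0
```

```text
clock: 27.72
position: [0.4797, 0.2072, 0.2905]
ee_rot: [0.706, 0.709, -0.001, -0.0]
ft_force: [0.8, 0.7, -0.3]
grip_width: 0.653
grasp_force: 0.0
clock: 28.13
position: [0.4103, 0.3736, 0.2903]
ee_rot: [0.703, 0.711, -0.001, -0.001]
ft_force: [-1.1, 0.4, 0.5]
grip_width: 0.652
grasp_force: 0.0
clock: 28.55
position: [0.4153, 0.3673, 0.2918]
ee_rot: [0.706, 0.708, -0.0, 0.0]
ft_force: [0.7, 0.7, -0.3]
grip_width: 0.649
grasp_force: 0.0
[236 153  31  31 398] [0.4129 0.3711 0.0597] ((412.87158203125, 370.787841796875), 15.876837730407715)
shift [  3.1  -1.4 191.9] twist 0.003 | pos [0.4152 0.3676 0.2919] cur -0.003 w 0.649 gf 0.0 F [-0.6 -0.2 -0.1] t 28.6
```

```bash
python3 -m creep '[[[3,-2,40],0],[[3,-2,80],0],[[3,-2,120],0],[[3,-2,155],0],[[3,-2,180],0]]' 
python3 -m creep '[[[0,0,6],0],[[0,0,9],0],[[0,0,9],0],[[0,0,9],0]]'
python3 g.py .413 .3708 .102 0
python3 -m creep '[[[0,0,0],0],[[0,0,0],0],[[0,0,0],0],[[0,0,0],0],[[0,0,0],0]]' 0 30
python3 g.py .413 .3708 .102 0
python3 -m creep '[[[0,0,-40],0],[[0,0,-80],0],[[0,0,-120],0],[[0,0,-170],0],[[0,0,-185],0]]'
python3 g.py .5572 -.0315 .29 0
```

```text
clock: 29.02
position: [0.412, 0.37, 0.1089]
ee_rot: [0.706, 0.708, -0.001, 0.0]
ft_force: [-0.4, 0.2, 0.5]
grip_width: 0.648
grasp_force: 0.0
clock: 29.35
position: [0.4135, 0.3723, 0.1049]
ee_rot: [0.706, 0.709, 0.001, 0.0]
ft_force: [0.1, -0.3, 0.6]
grip_width: 0.65
grasp_force: 0.0
shift [-1.5 -0.5  2.9] twist 0.004 | pos [0.4135 0.3723 0.1049] cur -0.004 w 0.65 gf 0.0 F [ 0.1 -0.3  0.6] t 29.35
clock: 29.77
position: [0.4132, 0.3722, 0.1047]
ee_rot: [0.706, 0.709, 0.001, 0.0]
ft_force: [-1.1, -1.1, 6.0]
grip_width: 0.372
grasp_force: 29.2
shift [-1.4 -0.2  2.7] twist 0.004 | pos [0.4132 0.3722 0.1047] cur -0.004 w 0.372 gf 29.2 F [-1.1 -1.1  6. ] t 29.77
clock: 30.18
position: [0.413, 0.3724, 0.2939]
ee_rot: [0.705, 0.709, 0.003, 0.0]
ft_force: [0.7, 0.2, -0.2]
grip_width: 0.372
grasp_force: 30.2
shift [-404.5  142.3    2.9] twist 0.005 | pos [0.413  0.3724 0.2939] cur -0.005 w 0.372 gf 30.2 F [ 0.7  0.2 -0.2] t 30.18
```

```bash
python3 -m creep '[[[-38,13,0],0],[[-76,26,0],0],[[-114,40,0],0],[[-152,53,0],0],[[-190,66,0],0]]'
python3 -m creep '[[[-38,13,0],0],[[-76,26,0],0],[[-114,40,0],0],[[-152,53,0],0],[[-185,66,0],0]]'
python3 -m creep '[[[-20,8,0],0],[[-27,10,0],0],[[-27,10,0],0],[[-27,10,0],0],[[-27,10,0],0]]'
python3 -m creep '[[[0,0,0],0],[[0,0,0],0],[[0,0,0],0]]'
python3 g.py .5572 -.030 .24 0
python3 - <<'E'
from h import *
grab('wrist','w15')
E
```

```text
clock: 30.6
position: [0.4796, 0.18, 0.2889]
ee_rot: [0.705, 0.709, 0.001, 0.0]
ft_force: [1.1, -0.3, -0.1]
grip_width: 0.373
grasp_force: 30.2
clock: 31.02
position: [0.5464, -0.0057, 0.289]
ee_rot: [0.706, 0.708, 0.0, 0.001]
ft_force: [0.5, -0.1, -1.0]
grip_width: 0.372
grasp_force: 30.2
clock: 31.43
position: [0.556, -0.0278, 0.2883]
ee_rot: [0.705, 0.71, 0.0, -0.0]
ft_force: [0.5, 0.6, -0.2]
grip_width: 0.373
grasp_force: 30.2
clock: 31.68
position: [0.5562, -0.0289, 0.2882]
ee_rot: [0.705, 0.709, 0.0, 0.0]
ft_force: [-0.9, -0.1, -0.4]
grip_width: 0.375
grasp_force: 30.2
shift [-1.2  1.  48.2] twist 0.006 | pos [ 0.5562 -0.0289  0.2882] cur -0.006 w 0.375 gf 30.2 F [-0.9 -0.1 -0.4] t 31.68
```

View pics/w15.png

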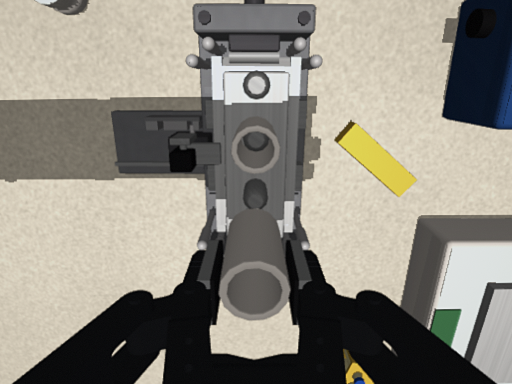

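```bash
python3 -m creep '[[[-1,1,16],0],[[-1,1,32],0],[[-1,1,44],0],[[-1,1,46],0],[[-1,1,46],0]]'
python3 g.py .5572 -.030 .206 0
python3 -m creep '[[[0,0,8],0],[[0,0,16],0],[[0,0,24],0],[[0,0,30],0],[[0,0,34],0]]'
python3 g.py .5572 -.030 .2045 0
```

```text
clock: 32.15
position: [0.5569, -0.0306, 0.2414]
ee_rot: [0.705, 0.709, -0.001, -0.001]
ft_force: [0.1, -0.1, 0.1]
grip_width: 0.375
grasp_force: 30.2
shift [ 0.6  0.3 35.4] twist 0.005 | pos [ 0.5569 -0.0306  0.2414] cur -0.005 w 0.375 gf 30.2 F [ 0.1 -0.1  0.1] t 32.15
clock: 32.57
position: [0.557, -0.0308, 0.207]
ee_rot: [0.706, 0.709, -0.0, -0.0]
ft_force: [0.4, 0.6, -0.9]
grip_width: 0.372
grasp_force: 30.2
shift [0.8 0.2 2.5] twist 0.004 | pos [ 0.557  -0.0308  0.207 ] cur -0.004 w 0.372 gf 30.2 F [ 0.4  0.6 -0.9] t 32.57
```

```bash
python3 -m creep '[[[0,0,2],0],[[0,0,4],0],[[0,0,4],0]]'
python3 -m creep '[[[0,0,0],0],[[0,0,0],0],[[0,0,0],0],[[0,0,0],0],[[0,0,0],0]]' 0.65
python3 -m creep '[[[0,0,-35],0],[[0,0,-70],0],[[0,0,-105],0],[[0,0,-120],0],[[0,0,-120],0]]'
python3 -m creep '[[[-35,0,0],0],[[-60,0,0],0],[[-60,0,0],0],[[-60,0,0],0],[[-60,0,0],0]]'
python3 - <<'E'
from h import *
c=grab('wrist','w16');P=cloud(c);z=P[...,2]
m=((z>.155)&(z<.175)&(abs(P[...,0]-.557)<.03)&(abs(P[...,1])<.08)).astype(np.uint8); k,l,st,ce=cv2.connectedComponentsWithStats(m)
for i in range(1,k):
    if st[i,4]>15: q=P[l==i];print(st[i],np.round(np.nanmedian(q,0),4),cv2.minEnclosingCircle(q[:,:2].astype(np.float32)*1000))
m=((z>.076)&(z<.1)&(abs(P[...,0]-.48)<.045)&(abs(P[...,1]+.007)<.04)); q=P[m];print(len(q),q.min(0),q.max(0))
E
```

```text
clock: 32.82
position: [0.5574, -0.0308, 0.2048]
ee_rot: [0.706, 0.709, 0.0, 0.0]
ft_force: [-2.4, -0.1, 3.1]
grip_width: 0.37
grasp_force: 30.5
clock: 33.23
position: [0.5573, -0.0307, 0.2041]
ee_rot: [0.706, 0.709, 0.0, 0.0]
ft_force: [0.3, -0.1, 0.8]
grip_width: 0.652
grasp_force: 0.0
clock: 33.65
position: [0.5586, -0.0308, 0.3286]
ee_rot: [0.706, 0.709, 0.003, 0.002]
ft_force: [0.3, 1.1, -0.8]
grip_width: 0.645
grasp_force: 0.0
clock: 34.07
position: [0.5575, -0.0901, 0.3234]
ee_rot: [0.705, 0.709, -0.0, -0.0]
ft_force: [0.8, 0.5, 0.1]
grip_width: 0.654
grasp_force: 0.0
[232  27  45  50 798] [0.5574 0.0162 0.1604] ((557.4065551757812, 14.881316184997559), 15.77476692199707)
[233 101  43  43 658] [ 0.5576 -0.0327  0.1604] ((557.4297485351562, -32.95249557495117), 15.68923568725586)
688 [ 0.48156662 -0.01973503  0.07620761] [0.50220731 0.01034196 0.09415047]
```

View pics/w16.png

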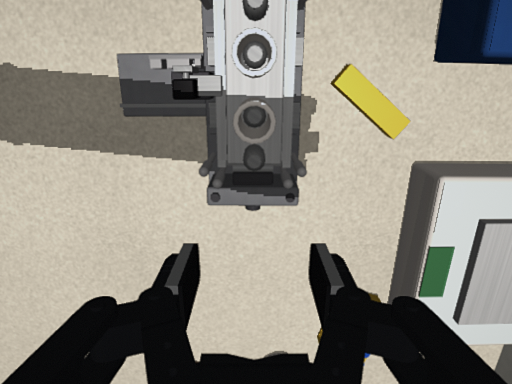

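The picture shows both sleeves around their spigots, at (254,52) and (255,121). Their tops measure z = 0.160, so they are fully home, and the slider is still in the locked position. I'm handing in.

```bash
python3 -c "
from workcell import manip
print(manip.hand_in())"
```

```text
the job is handed in; nothing more can be done
None
```

I handed the job in with both parallels on the bed, the block home and locked, and both sleeves found (the only two on the bench) fully down on spigots 2 and 3; the hand-in returned no verdict.

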